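Empty the pot sealer's catch tray and reset its counter

ROBOT

A 6-joint arm with a two-finger parallel gripper is mounted at the origin on the work surface. World frame = base frame: x ahead of the robot, y to its left, z up, the work surface at z = 0. Lengths are in m, angles in degrees, forces in N, time in s.
With the tool pointing down it reaches from about 0.25 to 0.725 m from the base axis. Payload 9.7 kg.
Tool frame: the origin (TCP) lies at the very end of the fingers, on their centre line; the grasp point (between the pads) lies 19 mm behind it (bot.grip_point_offset is the z of the grasp point in the tool frame, in m); z points along the fingers, x is the direction in which the jaws open and shut, and the axes are right-handed (so a half turn about z gives the same grasp; the last joint's range is limited). The gripper opens to 85 mm and grips with 20 to 120 N. Pads are 22 mm wide; open, the fingers measure 114 mm over their backs; the gripper's body (76 mm by 85 mm) begins 54 mm behind the grasp point. The pads swing forward as they close: fully open they stand 13 mm farther back than shut.
Start: joints at [-70.13, 4.979, 10.078, 95.1, 0, 90], TCP at [0.187, -0.517, 0.231] pointing down, gripper open.
Joint ranges: [-179.16, 179.16], [-48.56, 103.87], [-65.8, 70.77], [-126.05, 130.52], [-82.76, 87.17], [-180, 180]. Speed limits (degrees/s): [127.2, 127.2, 147.25, 180, 180, 180].

INTERFACE

Orientations are given as [roll, pitch, yaw] about the fixed x, y, z axes, in that order (R = Rz(yaw) Ry(pitch) Rx(roll)).
In Python, from workcell import get_obs, viewer, job_done, bot gives the robot as it stands.
- The arm moves only by the shell command python3 -m handwheel 'ROWS' [FORCE]. ROWS is JSON, a list of rows, each a list of 5 numbers: the closure, from 0 (fully open) to 1 (shut), then the shift along the world's x, y, z in m, then the turn about the world's z in degrees. A call has 1 to 5 rows; each row is the pose to reach, as a shift and turn from the pose measured when the call began; what a row does not reach only later rows make up. A row lasts 1/10 s, in which the tool goes at most 50 mm and 8.59 degrees, less where a joint would pass 70% of its speed; a pose out of reach is approached as far as the arm can. A call with a gripper value outside its range is refused whole. The fingers move at their own pace and stop on an object; FORCE is the grip in N (left out, the last holds). Time passes only in rows, so rows that repeat a pose let the fingers close. It gives the time, the measured TCP pose, the force and the opening at its end, in the units of the state.
- get_obs(): the state, without advancing time (a new reading comes with each control period).
- viewer.camera(name): name is "side" or "top"; returns a dict with "color" (384x512x3 uint8, blue, green, red), "K" (3x3 intrinsics, pixels), "origin" and "orientation" of the camera in the world. Camera axes: x right, y down, z forward; pixel columns grow to the right and rows downward; lengths in m; the calibration is good to about 2 mm. A picture is of the moment at which its call begins. There is no depth.
- job_done(): hands the job in, once; it reports no verdict.
The state is a dict: "time": time; "q": joint angles; "qd": joint speeds; "joint_efforts": joint torques, N m; "ee_pos": TCP position; "tcp_rot": TCP orientation; "wrist_force": force on the tool from outside, world axes, zero at the start; "torque": the same for the moment, N m; "opening": finger opening in m.
Only numpy, scipy, OpenCV 4.12 (cv2) and the standard library are available. Lean on these libraries where they do the work, as an engineer would, in place of code of your own. Each camera call takes 0.05 s, during which the arm holds its last target.

TASK

Pull the sealing machine's hatch all the way down, move every sealed pot from its catch tray into the blue tote, standing upright on the tote's floor, and push the hatch back up until it is fully shut. Then, with the hatch shut, take the yellow probe from its stand, press the small red reset button at the bottom of its recess fully down with the probe's tip, and put the probe back upright in its stand, seated on its collar. Leave the scale, the saucers and the salt jar where they are.

Things in the scene. Friction and masses are not known exactly. Their poses are not given: they have to be found in the camera images.
- machine: Low steel pot sealer, fixed. Origin: on the bench under mid-hinge; x into the machine, y along the hinge. Catch tray: x 0 to 98, y -170 to 170 mm, floor 12 mm up; front sill 55, rear lip 34, side cheeks 60 mm high. Body behind x 140 mm: deck 100 mm high, film roll from x 230 up to 185 mm high. Console at x -10 to 140, y 180 to 250 mm, top 80 mm high, holds the reset button.
- hatch (a joint): Angle of the slanted bottom-hinged hatch over the tray, rad: 0 = fully shut (leaning 50 degrees back from upright, to machine +x), 1.8 = fully down on its stop (53 degrees past upright, to machine -x). Stiff hinge (friction 0.35 N m, hatch 0.3 kg): stays where it is left. Panel 330 mm wide, 8 thick, 125 long from the hinge. Starts shut or a little ajar (up to 0.35).
- hatch_hinge (a point): Middle of the hatch's hinge axis, 60 mm above the bench, over the machine's origin; the axis runs along the machine's y.
- hatch_bar (a point): Middle of the hatch's orange grip bar: round, 12 mm thick, 220 mm long, parallel to the hinge and 165 mm from it in the panel's plane. A free gap of 34 mm lies between bar and panel edge; 12 mm arms hold the bar at its ends. It can be pinched or hooked from above at every hatch angle.
- pot1: Sealed round portion pot, white with a green lid: 52 mm across, body 30 mm tall, with a square green grip knob in the middle of the lid, 18 x 18 mm and 22 mm tall (52 mm in all), sides along the pot's x and y. Origin: centre of its underside; z up through the knob. About 90 g. Starts upright on the catch tray; may be absent (None).
- pot2: Sealed round portion pot, white with a green lid: 52 mm across, body 30 mm tall, with a square green grip knob in the middle of the lid, 18 x 18 mm and 22 mm tall (52 mm in all), sides along the pot's x and y. Origin: centre of its underside; z up through the knob. About 90 g. Starts upright on the catch tray; may be absent (None).
- pot3: Sealed round portion pot, white with a green lid: 52 mm across, body 30 mm tall, with a square green grip knob in the middle of the lid, 18 x 18 mm and 22 mm tall (52 mm in all), sides along the pot's x and y. Origin: centre of its underside; z up through the knob. About 90 g. Starts upright on the catch tray; may be absent (None).
- pot4: Sealed round portion pot, white with a green lid: 52 mm across, body 30 mm tall, with a square green grip knob in the middle of the lid, 18 x 18 mm and 22 mm tall (52 mm in all), sides along the pot's x and y. Origin: centre of its underside; z up through the knob. About 90 g. Starts upright on the catch tray; may be absent (None).
- pot5: Sealed round portion pot, white with a green lid: 52 mm across, body 30 mm tall, with a square green grip knob in the middle of the lid, 18 x 18 mm and 22 mm tall (52 mm in all), sides along the pot's x and y. Origin: centre of its underside; z up through the knob. About 90 g. Starts upright on the catch tray; may be absent (None).
- tote: Blue open plastic tote, loose, 0.7 kg: 220 mm along its x, 190 mm along its y, 70 mm high, walls and floor about 5 mm thick. Origin: centre of its underside. It and the probe stand lie on opposite sides of the machine, either way round.
- stand: Dark steel block fixed to the bench, 60 x 60 mm and 55 mm high, with a round hole 17 mm wide and 50 mm deep in the middle of its top. Origin: centre of its underside, z up.
- stand_hole (a point): Centre of the hole's mouth in the top of the stand, 55 mm above the bench.
- probe: Reset probe, 111 mm long, 80 g: steel rod 8 mm thick, 45 mm long, then a yellow square collar 30 x 30 x 6 mm, then a yellow square handle 16 x 16 x 60 mm. Origin: tip of the rod; z from the tip up the handle, x and y along the handle's sides. Seated in the stand, the rod hangs in the hole and the collar rests on the top, tip 45 mm below the mouth.
- probe_grip (a point): Point inside the probe's handle on its axis, 83 mm above the tip, 32 mm above the collar's top: the place to grip it.
- reset_button (a joint): Travel of the red reset button, m: 0 = out, 0.005 = fully down. It springs back (2 N to start, 4.5 N fully down), moves straight down.
- reset_top (a point): Centre of the top of the red reset button (13 mm across), 8 mm below the console's top when out. It moves with the button.
- reset_mouth (a point): Centre of the mouth of the round recess over the reset button, in the console's top, 80 mm above the bench: 17 mm wide, too narrow for fingers.
- scale: White kitchen scale, 120 x 120 mm, 51 mm high, loose bystander. Origin: centre of underside.
- saucers: Pile of white saucers, 126 mm across, 36 mm high, loose bystander. Origin: centre of underside.
- salt_jar: Glass jar with a steel cap, 70 mm across, 100 mm high, loose bystander. Origin: centre of underside.
Not all that is in view belongs to the job. Of the things that look like the stand, the smallest one is meant.

How it is judged (in metres and radians):
On the way, in this order (a step that is already met when the one before it is completed fails the run):
1. the hatch is pulled all the way down (within 0.15 rad of its stop) (value of joint hatch above 1.65 rad), for 0.2 s.
2. every pot stands upright on the tote's floor, let go (x of pot1 in the frame of tote between -0.09 and 0.09 m and y of pot1 in the frame of tote between -0.075 and 0.075 m and z of pot1 in the frame of tote between -0.005 and 0.016 m and angle between each of pot1, pot2, pot3, pot4, pot5's own z axis and vertical below 0.2 rad and linear speed of each of pot1, pot2, pot3, pot4, pot5 below 0.05 m/s and contact force between each of pot1, pot2, pot3, pot4, pot5 and the fingers below 0.2 N and x of pot2 in the frame of tote between -0.09 and 0.09 m and y of pot2 in the frame of tote between -0.075 and 0.075 m and z of pot2 in the frame of tote between -0.005 and 0.016 m and x of pot3 in the frame of tote between -0.09 and 0.09 m and y of pot3 in the frame of tote between -0.075 and 0.075 m and z of pot3 in the frame of tote between -0.005 and 0.016 m and x of pot4 in the frame of tote between -0.09 and 0.09 m and y of pot4 in the frame of tote between -0.075 and 0.075 m and z of pot4 in the frame of tote between -0.005 and 0.016 m and x of pot5 in the frame of tote between -0.09 and 0.09 m and y of pot5 in the frame of tote between -0.075 and 0.075 m and z of pot5 in the frame of tote between -0.005 and 0.016 m), for 0.2 s.
3. the hatch is fully shut (within 0.06 rad) (value of joint hatch below 0.06 rad), for 0.2 s.
4. with the hatch shut, the reset button is pressed fully down (at least 4 of 5 mm) by the probe's tip (value of joint hatch below 0.06 rad and value of joint reset_button above 0.004 m and distance between probe and reset_top below 0.009 m), for 0.1 s.
At the end, for the whole second after the job is handed in: Every pot stands upright (within 0.2 rad) and at rest on the floor of the tote; the hatch is shut within 0.06 rad; the button has sprung back; the probe is at rest upright (within 0.1 rad) in the stand's hole, its tip at least 41 mm below the mouth (collar within 4 mm of seated) (all of step 2 and value of joint hatch below 0.06 rad and value of joint reset_button below 0.002 m and horizontal distance between probe and stand_hole below 0.008 m and z of probe in the frame of stand_hole below -0.041 m and angle between probe's own z axis and vertical below 0.1 rad and linear speed of probe below 0.03 m/s); the robot touches nothing.
It fails at once if the scale is moved more than 3 cm (distance of scale from where it was at the start of the episode above 0.03 m).
It fails at once if the pile of saucers is moved more than 3 cm (distance of saucers from where it was at the start of the episode above 0.03 m).
It fails at once if the salt jar is moved more than 3 cm (distance of salt_jar from where it was at the start of the episode above 0.03 m).
Of pot1, pot2, pot3, pot4, pot5 only 3 to 5 are there at a start; the rules pass over those that are not, and their reading is None.
At some moment in a run one of pot1, pot2, pot3, pot4, pot5 may be knocked a few centimetres aside while the robot is not near it.
It also fails if it takes over 210 s, if anything falls off the work surface, if the arm or the gripper's body presses on something with over 40 N, if the wrist force passes 120 N, or if a joint passes its speed limit or range.

## Working session

There is one attempt and no reset: what is moved stays moved. The work goes in short steps, Python scripts to look and compute and a shell command to move; the robot and the scene stay as the last step left them, time stands still between calls to the robot, and variables do not carry over. Pictures are saved under pics/ and viewed, and the job is handed in when it is done.

```bash
ls; mkdir -p pics
python3 - <<'E'
from workcell import get_obs, viewer, bot
import cv2
o=get_obs();print(o)
for n in("side","top"):
    c=viewer.camera(n);cv2.imwrite(f"pics/{n}0.png",c["color"]);print(n,c["K"],c["origin"],c["orientation"])
print(bot.grip_point_offset)
E
```

```text
pics
{'time': 0.0, 'q': array([-7.01306330e+01,  5.01042680e+00,  1.00332197e+01,  9.51014583e+01,
        5.87102631e-04,  8.99994097e+01]), 'qd': array([ 0.036702  ,  0.10675676, -0.00910694, -0.00122644,  0.05754779,
        0.05858079]), 'joint_efforts': array([ 1.81929099e-04, -5.20395434e+01,  4.64794815e+01,  1.67322101e-02,
        6.98349163e-05,  6.94657430e-06]), 'ee_pos': array([ 0.18684933, -0.51702052,  0.2305785 ]), 'tcp_rot': array([-1.79999412e+02,  7.86653890e-02, -7.01300426e+01]), 'wrist_force': array([-0.32991788, -0.20481403,  0.25606243]), 'torque': array([0.03183291, 0.04785334, 0.01963975]), 'opening': 0.08518017451065782}
side [[486.20666364   0.         249.38026622]
 [  0.         486.20666364 188.49431589]
 [  0.           0.           1.        ]] [ 0.49192159 -0.99003746  0.92234533] [-126.25052235    1.03376927   -3.21752447]
top [[348.88278375   0.         260.13000811]
 [  0.         348.88278375 191.61786849]
 [  0.           0.           1.        ]] [0.46132578 0.07027508 1.37865584] [-176.67599077   -0.32058529  -91.68550268]
-0.0187
```

View pics/side0.png

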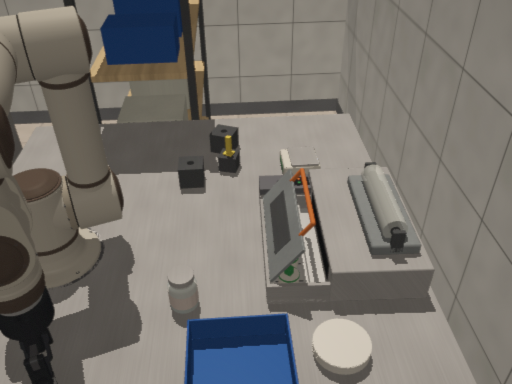

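View pics/top0.png

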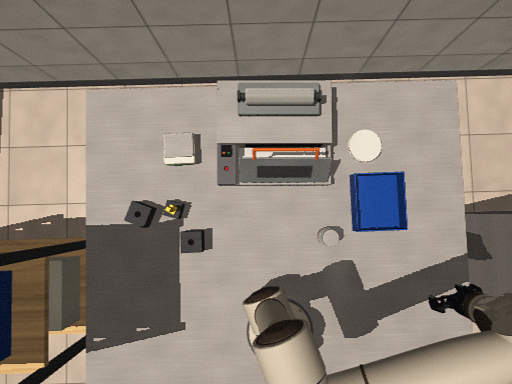

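```bash
cat > h.py <<'E'
import numpy as np, cv2
from scipy.spatial.transform import Rotation as R
from workcell import get_obs, viewer, bot
def cam(n):
    c=viewer.camera(n); c["R"]=R.from_euler('xyz',c["orientation"],degrees=True).as_matrix(); return c
def un(c,u,v,z):
    d=c["R"]@np.linalg.inv(c["K"])@np.array([u,v,1.]); o=np.array(c["origin"]); return o+d*(z-o[2])/d[2]
def pr(c,p):
    q=c["R"].T@(np.array(p,float)-c["origin"]); q=c["K"]@q; return q[:2]/q[2]
def crop(c,x0,y0,x1,y1,s,name):
    cv2.imwrite("pics/"+name,cv2.resize(c["color"][y0:y1,x0:x1],None,fx=s,fy=s,interpolation=cv2.INTER_CUBIC))
E
python3 - <<'E'
from h import *
c=cam("top");crop(c,120,70,345,255,3.5,"t1.png")
s=cam("side");crop(s,170,110,340,310,3,"s1.png")
crop(c,330,120,420,255,4,"t2.png")
print(get_obs()["time"])
for n,u,v,z in[("tote1",352,173,.07),("tote2",404,173,.07),("tote3",407,230,.07),("tote4",351,231,.07)]: print(n,un(c,u,v,z))
E
```

```text
0.2
tote1 [ 0.59736192 -0.28798514  0.07      ]
tote2 [ 0.59169813 -0.48464413  0.07      ]
tote3 [ 0.37728059 -0.48445364  0.07      ]
tote4 [ 0.37979675 -0.2745047   0.07      ]
```

View pics/t1.png

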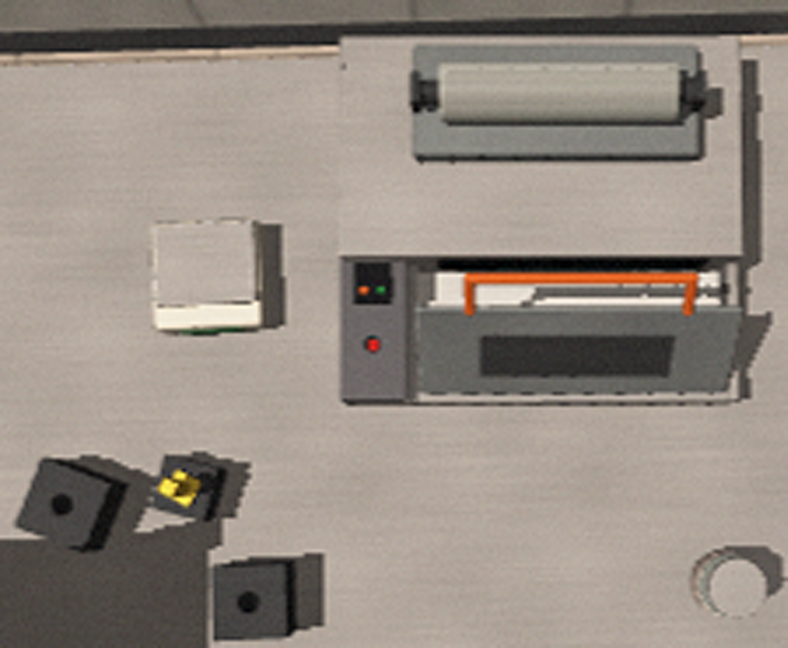

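View pics/s1.png

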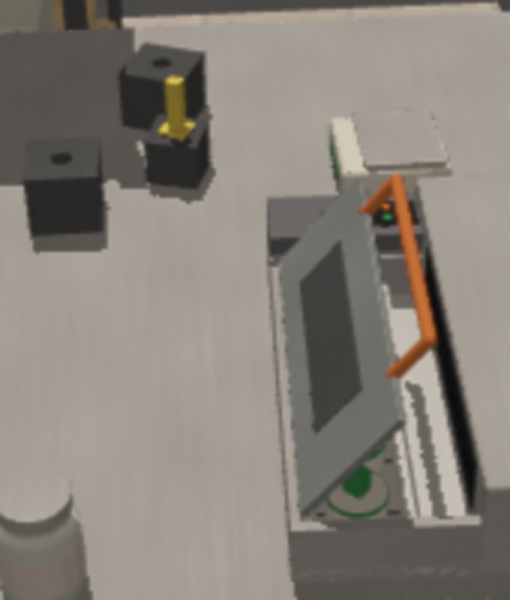

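View pics/t2.png

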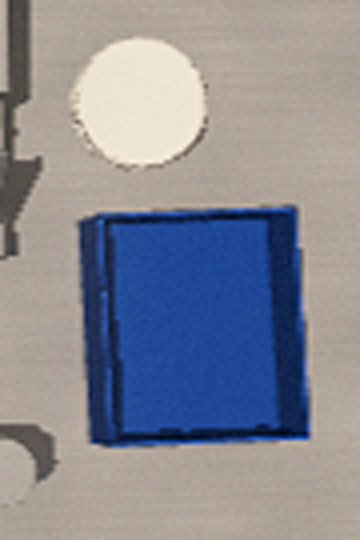

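```bash
cat > fit.py <<'E'
from h import *
from scipy.optimize import least_squares
t=cam("top");s=cam("side")
T=lambda u,v:np.array([120+u/3.5,70+v/3.5]); S=lambda u,v:np.array([170+u/3,110+v/3])
obs=[(t,(-.01,.25,.08),T(341,403)),(t,(-.01,.18,.08),T(407,403)),(t,(.140,.25,.1),T(339,257)),
 (t,('b',.11),T(467,279)),(t,('b',-.11),T(695,279)),(s,('b',.11),S(398,181)),(s,('b',-.11),S(432,342)),
 (s,(-.01,.25,.08),S(268,200))]
def res(p,full=False):
    x,y,a,th=p;out=[]
    for c,q,uv in obs:
        if q[0]=='b':
            q=(.165*np.sin(np.radians(50)-th),q[1],.06+.165*np.cos(np.radians(50)-th))
        w=(x+q[0]*np.cos(a)-q[1]*np.sin(a),y+q[0]*np.sin(a)+q[1]*np.cos(a),q[2])
        out.append(pr(c,w)-uv)
    return np.array(out).ravel()
r=least_squares(res,[.5,.0,0,.1],loss='soft_l1');print(r.x,np.degrees(r.x[2]));print(res(r.x).reshape(-1,2).round(1))
x,y,a,th=r.x
def w(q): return (x+q[0]*np.cos(a)-q[1]*np.sin(a),y+q[0]*np.sin(a)+q[1]*np.cos(a),q[2])
print("bar",w((.165*np.sin(np.radians(50)-th),0,.06+.165*np.cos(np.radians(50)-th))))
print("button", un(t,*T(373,345),.072), "bar down",w((-.165*np.sin(1.8-np.radians(50)),0,.06+.165*np.cos(1.8-np.radians(50)))))
tt=[(352,173),(404,173),(407,230),(351,231)]
for n,u,v,z in[("tote",350,174,.07),("tote",404,172,.07),("tote",407,229,.07),("tote",353,231,.07),("standtop",166,208,.055),("jar",330.5,236.5,.1),("sauc",365,145,.036)]: print(n,un(t,u,v,z).round(3))
E
python3 fit.py
```

```text
[ 0.57450495 -0.03110643 -0.01626269  0.20916419] -0.9317834472976881
[[ 0.1 -0.9]
 [-0.  -1.1]
 [-0.3 -0. ]
 [ 0.9 -0.9]
 [-0.3 -1.6]
 [-1.3  0.4]
 [-0.6  0.1]
 [-2.1 -0.5]]
bar (np.float64(0.6761114471670626), np.float64(-0.03275896702553048), np.float64(0.1899938014419459))
button [0.62750047 0.18444337 0.072     ] bar down (np.float64(0.44251842804243396), np.float64(-0.028959781450522845), np.float64(0.15899469932802102))
tote [ 0.594 -0.28   0.07 ]
tote [ 0.595 -0.485  0.07 ]
tote [ 0.381 -0.485  0.07 ]
tote [ 0.38  -0.282  0.07 ]
standtop [0.486 0.419 0.055]
jar [ 0.364 -0.191  0.1  ]
sauc [ 0.709 -0.353  0.036]
```

The three dark blocks that could be the stand are at top (140,213), (174,209) and (194,240). The smallest is (174,209), and it holds the yellow probe. The red reset button is at (226,168), not the orange and green lamps at about (226,152). The hatch is ajar at about 0.21 rad, with the bar's middle at about (0.676,-0.033,0.190). I'll move above the bar.

```bash
python3 -m handwheel '[[0,0.033,0.033,0.01,5],[0,0.066,0.066,0.02,10],[0,0.099,0.099,0.03,15],[0,0.132,0.132,0.04,20],[0,0.165,0.165,0.04,25]]' 40
python3 -m handwheel '[[0,0.034,0.034,0,5],[0,0.068,0.068,0,10],[0,0.102,0.102,0,15],[0,0.136,0.136,0,20],[0,0.17,0.17,0,25]]'
```

```text
time: 0.8
ee_pos: [0.3531, -0.3509, 0.2725]
tcp_rot: [-180.0, -0.1, -44.9]
wrist_force: [0.7, -1.2, -0.2]
opening: 0.0856
time: 1.3
ee_pos: [0.5242, -0.1792, 0.2726]
tcp_rot: [180.0, -0.1, -19.7]
wrist_force: [0.5, -1.3, 0.3]
opening: 0.0856
```

```bash
python3 -m handwheel '[[0,0.031,0.03,0,4],[0,0.062,0.06,0,8],[0,0.093,0.09,0,12],[0,0.124,0.12,0,16],[0,0.152,0.146,0,18.8]]'
python3 - <<'E'
from h import *
s=cam("side");crop(s,180,80,420,310,3,"s2.png")
t=cam("top");crop(t,200,110,350,220,5,"t3.png");print(get_obs()["ee_pos"])
E
```

```text
time: 1.8
ee_pos: [0.6774, -0.0314, 0.2723]
tcp_rot: [180.0, -0.1, -0.7]
wrist_force: [0.7, 0.1, 0.3]
opening: 0.0854
[ 0.67864687 -0.02966814  0.26931916]
```

View pics/s2.png

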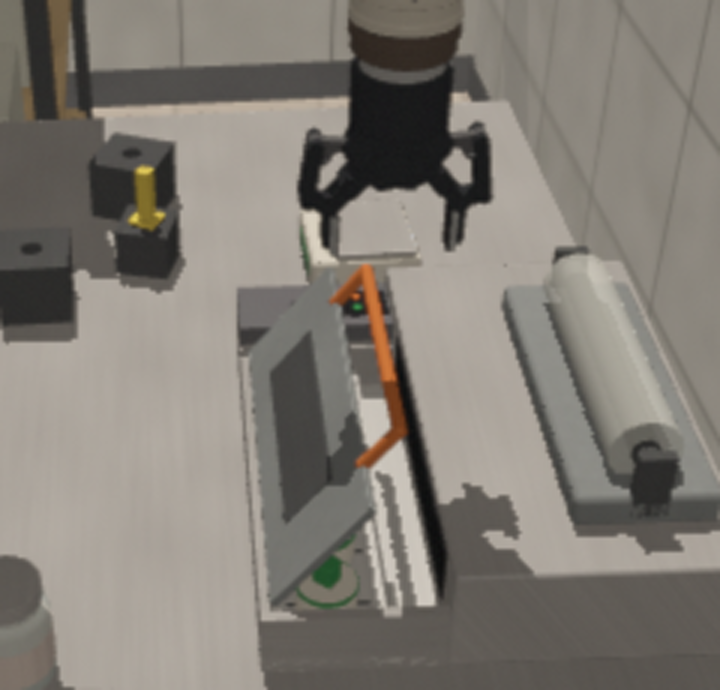

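View pics/t3.png

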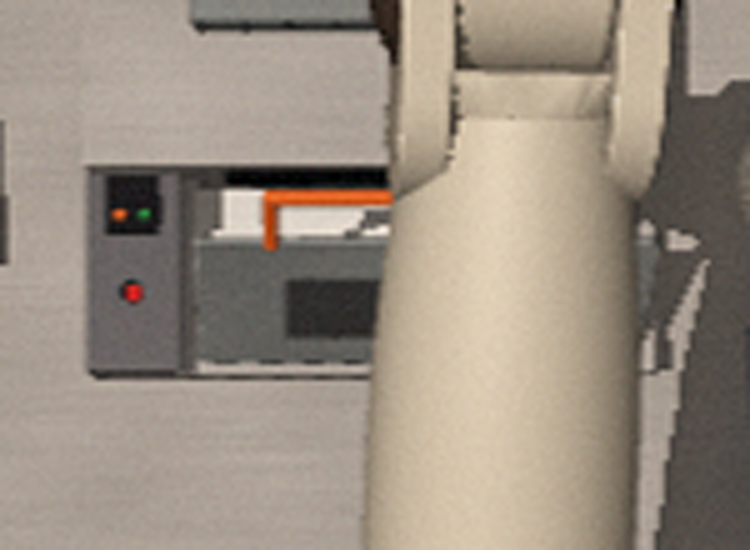

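```bash
python3 -m handwheel '[[0,-0.001,-0.002,-0.04,0],[0,-0.002,-0.003,-0.08,0],[0.2,-0.002,-0.003,-0.094,0],[0.5,-0.002,-0.003,-0.094,0],[0.8,-0.002,-0.003,-0.094,0]]' 40
python3 -m handwheel '[[0.95,0,0,0,0],[0.95,0,0,0,0],[0.95,0,0,0,0]]' 40
python3 - <<'E'
from h import *
s=cam("side");crop(s,180,80,420,310,3,"s3.png")
E
```

```text
time: 2.4
ee_pos: [0.6766, -0.033, 0.1764]
tcp_rot: [-180.0, 0.0, -0.7]
wrist_force: [0.3, 0.5, -0.3]
opening: 0.0438
time: 2.7
ee_pos: [0.6773, -0.0332, 0.1781]
tcp_rot: [-180.0, -0.1, -0.7]
wrist_force: [1.3, -0.5, 5.7]
opening: 0.0107
```

View pics/s3.png

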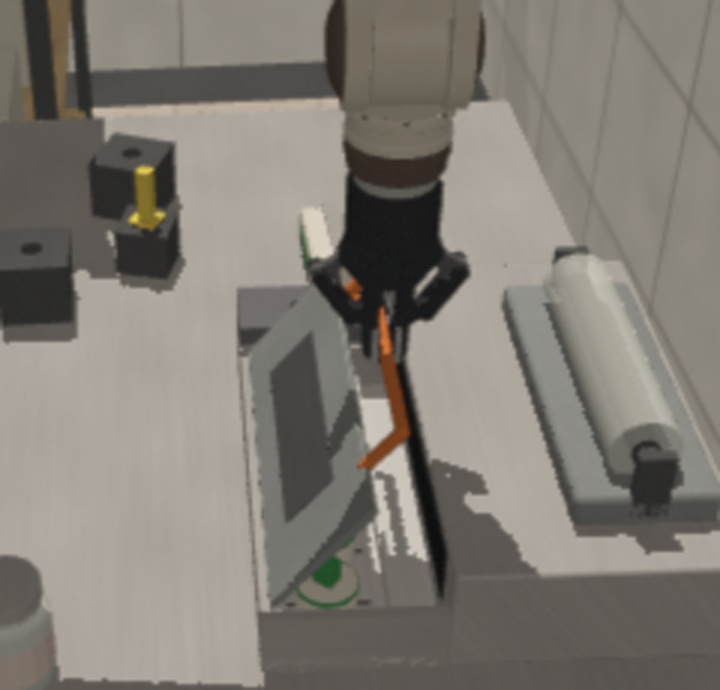

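Run:
```python
import numpy as np
th0=.209
f=lambda th:np.array([.165*np.sin(.8727-th),.165*np.cos(.8727-th)])
for th in np.arange(.209,1.83,.1): print(round(th,2),(f(th)-f(th0)).round(4))
```

```text
0.21 [0. 0.]
0.31 [-0.0135  0.0095]
0.41 [-0.0278  0.0176]
0.51 [-0.0429  0.0242]
0.61 [-0.0586  0.0293]
0.71 [-0.0748  0.0328]
0.81 [-0.0911  0.0347]
0.91 [-0.1076  0.0349]
1.01 [-0.1241  0.0335]
1.11 [-0.1403  0.0304]
1.21 [-0.1561  0.0258]
1.31 [-0.1714  0.0196]
1.41 [-0.186   0.0119]
1.51 [-0.1997  0.0027]
1.61 [-0.2125 -0.0077]
1.71 [-0.2241 -0.0194]
1.81 [-0.2345 -0.0322]
```

```bash
python3 -m handwheel '[[0.95,-0.0135,0,0.0095,0],[0.95,-0.0278,0,0.0176,0],[0.95,-0.0429,0.001,0.0242,0],[0.95,-0.0586,0.001,0.0293,0],[0.95,-0.0748,0.001,0.0328,0]]' 40
```

```text
time: 3.25
ee_pos: [0.6042, -0.0314, 0.2135]
tcp_rot: [-179.9, -0.6, -0.6]
wrist_force: [7.6, 5.1, 12.9]
opening: 0.0105
```

```bash
python3 -m handwheel '[[0.95,-0.018,0,0.002,0],[0.95,-0.0345,0.001,0.002,0],[0.95,-0.051,0.001,0.001,0],[0.95,-0.0672,0.001,-0.003,0],[0.95,-0.083,0.001,-0.0076,0]]' 40
```

```text
time: 3.75
ee_pos: [0.5217, -0.0293, 0.208]
tcp_rot: [-179.8, -0.8, -0.6]
wrist_force: [2.0, 8.9, 7.2]
opening: 0.0102
```

```bash
python3 -m handwheel '[[0.95,-0.0158,0,-0.009,0],[0.95,-0.0304,0,-0.017,0],[0.95,-0.0441,0,-0.026,0],[0.95,-0.0569,0.001,-0.0366,0],[0.95,-0.0685,0.001,-0.0485,0]]' 40
python3 -m handwheel '[[0.95,-0.006,0,-0.007,0],[0.95,-0.011,0,-0.014,0],[0.95,-0.013,0,-0.018,0],[0.95,-0.013,0,-0.018,0]]' 40
python3 - <<'E'
from h import *
s=cam("side");cv2.imwrite("pics/s4.png",s["color"])
E
```

```text
time: 4.25
ee_pos: [0.4533, -0.0274, 0.1604]
tcp_rot: [-179.7, -1.0, -0.6]
wrist_force: [4.1, 6.4, -0.4]
opening: 0.01
time: 4.65
ee_pos: [0.443, -0.0272, 0.1473]
tcp_rot: [-179.6, -1.6, -0.6]
wrist_force: [0.0, 4.5, 31.5]
opening: 0.0102
```

View pics/s4.png

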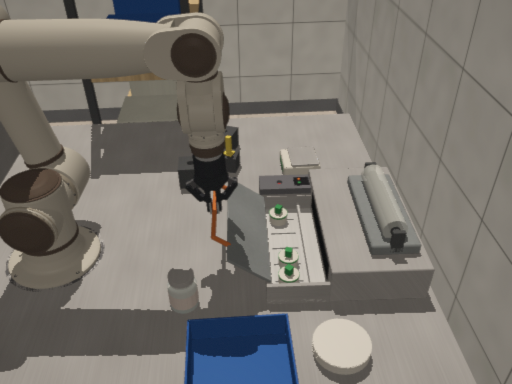

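The hatch is on its stop: 31 N up, with the bar at z about 0.159. The pots show at side (278,211), (288,254) and (289,271). I'll release, rise clear and look.

```bash
python3 -m handwheel '[[0.95,0,0,0.003,0],[0.7,0,0,0.003,0],[0.6,0,0,0.003,0],[0.6,0,0,0.02,0],[0.6,0,0,0.06,0]]' 40
python3 -m handwheel '[[0.6,-0.03,-0.03,0.04,0],[0.6,-0.06,-0.06,0.06,0],[0.6,-0.06,-0.11,0.06,0],[0.6,-0.06,-0.16,0.06,0],[0.6,-0.06,-0.21,0.06,0]]' 40
python3 - <<'E'
from h import *
t=cam("top");cv2.imwrite("pics/t5.png",t["color"]);crop(t,200,110,350,240,5,"t5c.png")
s=cam("side");crop(s,200,140,350,310,4,"s5.png")
E
```

```text
time: 5.2
ee_pos: [0.4412, -0.0273, 0.2048]
tcp_rot: [-179.6, -1.2, -0.6]
wrist_force: [0.6, 0.5, 0.4]
opening: 0.0342
time: 5.7
ee_pos: [0.3804, -0.2364, 0.2651]
tcp_rot: [-179.6, -1.2, -0.6]
wrist_force: [1.8, 0.7, 0.1]
opening: 0.0341
```

View pics/t5c.png

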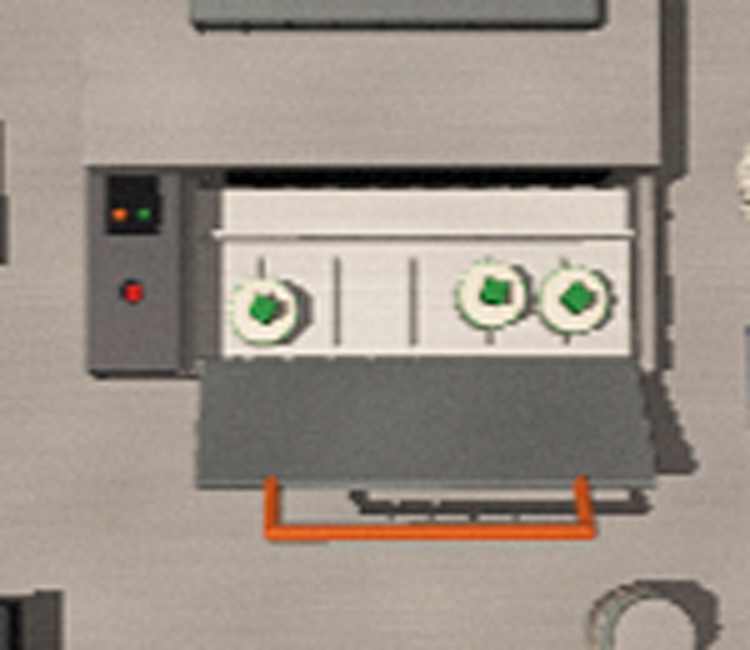

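View pics/s5.png

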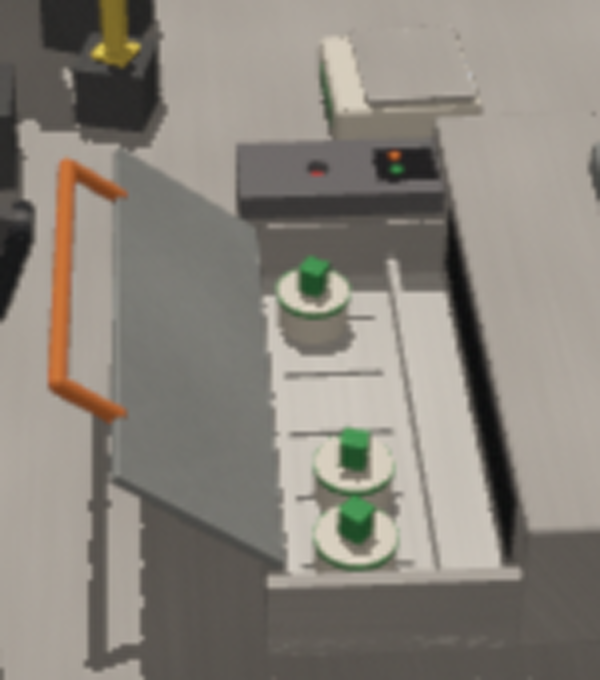

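Three pots are in the tray, with knobs at top crop (265,308), (494,292) and (577,297), i.e. pixels (253,171.6), (298.8,168.4) and (315.4,169.4). I'll fit each knob's pose in both views.

```bash
cat > knob.py <<'E'
from h import *
from scipy.optimize import differential_evolution
def gmask(c):
    b=c["color"].astype(float); return np.clip((b[...,1]-np.maximum(b[...,0],b[...,2])-15)/50,0,1)
def prism(x,y,yaw,z0,z1,h=.009):
    a=yaw+np.array([45,135,225,315]);r=h*np.sqrt(2)
    return [(x+r*np.cos(np.radians(k)),y+r*np.sin(np.radians(k)),z) for z in(z0,z1) for k in a]
def sil(c,P,x0,y0,w,h,ss=8):
    uv=np.array([pr(c,p) for p in P]); uv=((uv-[x0,y0]+.5)*ss)
    hull=cv2.convexHull(uv.astype(np.float32)).round().astype(np.int32)
    m=np.zeros((h*ss,w*ss),np.float32);cv2.fillConvexPoly(m,hull,1.)
    return cv2.resize(m,(w,h),interpolation=cv2.INTER_AREA)
def fit(cams,x,y,zb,rad=.01):
    ms=[]
    for c in cams:
        u=pr(c,(x,y,zb+.041));x0,y0=int(u[0])-10,int(u[1])-10
        ms.append((c,x0,y0,gmask(c)[y0:y0+20,x0:x0+20]))
    def cost(p):
        return sum(np.abs(sil(c,prism(p[0],p[1],p[2],zb+.030,zb+.052),x0,y0,20,20)-m).sum() for c,x0,y0,m in ms)
    r=differential_evolution(cost,[(x-rad,x+rad),(y-rad,y+rad),(-45,45)],seed=0,maxiter=60,popsize=12,tol=1e-4)
    return r.x,r.fun
def near(p,a,b): return p
if __name__=="__main__":
    import sys
    t=cam("top");s=cam("side");print(get_obs()["time"])
    k=(gmask(t)>.5).astype(np.uint8);n,l,st,ce=cv2.connectedComponentsWithStats(k)
    for i in range(1,n):
        if st[i,4]>=10:
            g=un(t,*ce[i],.06); zb=.012 if g[1]>-.25 else .005
            g=un(t,*ce[i],zb+.05)
            if 0.35<g[0]<.7:
                for cs,nm in(([t],"top"),([s],"side"),([t,s],"both")):
                    try: p,f=fit(cs,g[0],g[1],zb)
                    except Exception as e: print(nm,e);continue
                    print(ce[i].round(1),st[i,4],nm,p.round(4),round(f,1))
E
python3 knob.py
```

```text
5.9
[298.5 167.8] 21 top [  0.6256  -0.0882 -19.1008] 9.0
[298.5 167.8] 21 side [ 0.6262 -0.0839 -8.7696] 40.1
[298.5 167.8] 21 both [ 0.6257 -0.0877 -8.5554] 50.8
[314.9 168.9] 23 top [ 0.6184 -0.1506 39.6509] 8.6
[314.9 168.9] 23 side [ 0.6198 -0.147  -8.4054] 38.2
[314.9 168.9] 23 both [ 0.6197 -0.1474 -8.2675] 53.4
[252.1 171.2] 19 top [ 0.6175  0.0895 -3.1846] 8.4
[252.1 171.2] 19 side [ 0.6187  0.0944 -6.2411] 33.0
[252.1 171.2] 19 both [ 0.618   0.0899 -6.2451] 43.4
```

Run:
```python
from h import *
t=cam("top");s=cam("side")
P=[(.6256,-.088),(.619,-.149),(.618,.09)]
rows=[]
for c in(t,s):
    r=[]
    for x,y in P:
        u=pr(c,(x,y,.05)).astype(int)
        r.append(cv2.resize(c["color"][u[1]-13:u[1]+13,u[0]-13:u[0]+13],(260,260),interpolation=cv2.INTER_NEAREST))
    rows.append(np.hstack(r))
cv2.imwrite("pics/k1.png",np.vstack(rows))
```

```text
(no output)
```

View pics/k1.png

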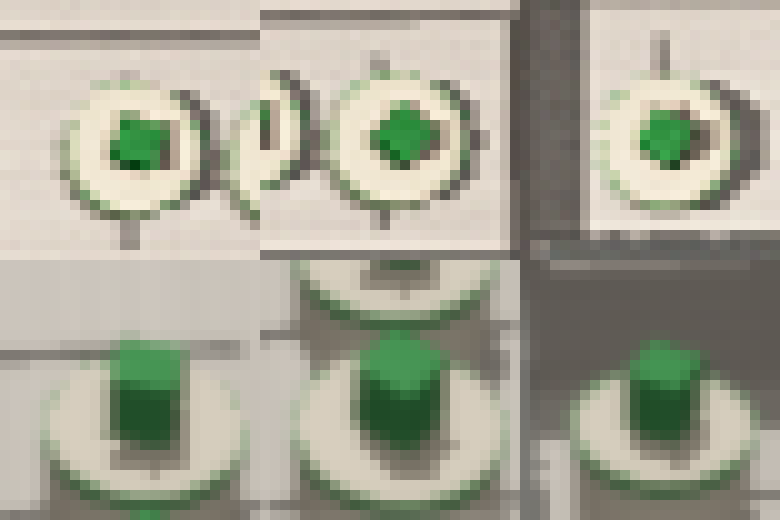

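```bash
python3 - <<'E'
s=open('knob.py').read()
s=s.replace("return np.clip((b[...,1]-np.maximum(b[...,0],b[...,2])-15)/50,0,1)","""
    m=np.clip((b[...,1]/(np.maximum(b[...,0],b[...,2])+8)-1.15)/.45,0,1)
    n,l,st,_=cv2.connectedComponentsWithStats((m>.5).astype(np.uint8),connectivity=4)
    k=np.isin(l,[i for i in range(1,n) if st[i,4]>=14]).astype(np.uint8)
    return m*cv2.dilate(k,np.ones((3,3),np.uint8))""")
open('knob.py','w').write(s)
E
python3 knob.py
```

```text
6.1
[298.4 168. ] 23 top [  0.6242  -0.0877 -25.8471] 6.3
[298.4 168. ] 23 side [ 0.6273 -0.0844 -8.0905] 29.8
[298.4 168. ] 23 both [ 0.6254 -0.0875 -8.8937] 38.1
[314.8 169. ] 21 top [ 0.6189 -0.1511 43.9008] 7.3
[314.8 169. ] 21 side [ 0.6203 -0.1468 -9.7686] 20.0
[314.8 169. ] 21 both [ 0.6198 -0.1476 -9.2635] 32.8
[252.1 171.3] 20 top [  0.6167   0.0888 -25.3241] 7.0
[252.1 171.3] 20 side [ 0.6185  0.0911 -6.7402] 19.4
[252.1 171.3] 20 both [ 0.618   0.0895 -6.4825] 28.6
```

```bash
python3 - <<'E'
s=open('knob.py').read()
a=s.index("def fit");b=s.index("def near")
s=s[:a]+'''def fit(c,x,y,zb):
    """one view: pixel offset + yaw; returns xy at knob mid height implied"""
    u=pr(c,(x,y,zb+.041));M=gmask(c)
    n,l,st,ce=cv2.connectedComponentsWithStats((M>.5).astype(np.uint8),connectivity=4)
    i=1+np.argmin(np.hypot(*(ce[1:]-u).T)); M=M*cv2.dilate((l==i).astype(np.uint8),np.ones((3,3),np.uint8))
    x0,y0=int(ce[i][0])-12,int(ce[i][1])-12;m=M[y0:y0+24,x0:x0+24]
    cost=lambda p:np.abs(sil(c,prism(p[0],p[1],p[2],zb+.030,zb+.052),x0,y0,24,24)-m).sum()
    w=un(c,*ce[i],zb+.041)
    best=[];
    for yw in np.arange(-45,45,5.):
        from scipy.optimize import minimize
        r=minimize(lambda q:cost((q[0],q[1],yw)),w[:2],method="Nelder-Mead",options=dict(initial_simplex=[w[:2],w[:2]+[.004,0],w[:2]+[0,.004]],maxiter=60))
        best.append((r.fun,yw,*r.x))
    return best
if __name__=="__main__":
    t=cam("top");s=cam("side");print(get_obs()["time"])
    k=(gmask(t)>.5).astype(np.uint8);n,l,st,ce=cv2.connectedComponentsWithStats(k)
    for i in range(1,n):
        g=un(t,*ce[i],.06); zb=.012 if g[1]>-.25 else .005
        if st[i,4]<10 or not .35<g[0]<.7: continue
        A=fit(t,g[0],g[1],zb);B=fit(s,g[0],g[1],zb)
        tot=[a[0]+b[0] for a,b in zip(A,B)];j=int(np.argmin(tot))
        print("pot",ce[i].round(1),"yaw",A[j][1],"xy top",np.round(A[j][2:],4),"xy side",np.round(B[j][2:],4))
        print("  costs",[(int(a[1]),round(a[0],1),round(b[0],1)) for a,b in zip(A,B)])
'''
open('knob.py','w').write(s)
E
python3 knob.py
```

```text
6.2
pot [298.4 168. ] yaw -10.0 xy top [ 0.6245 -0.0875] xy side [ 0.6268 -0.086 ]
  costs [(-45, np.float64(7.2), np.float64(47.0)), (-40, np.float64(7.1), np.float64(45.9)), (-35, np.float64(6.7), np.float64(44.6)), (-30, np.float64(6.7), np.float64(42.8)), (-25, np.float64(6.5), np.float64(40.3)), (-20, np.float64(6.6), np.float64(37.5)), (-15, np.float64(7.2), np.float64(34.5)), (-10, np.float64(7.1), np.float64(30.9)), (-5, np.float64(7.8), np.float64(32.7)), (0, np.float64(7.7), np.float64(35.8)), (5, np.float64(8.0), np.float64(39.0)), (10, np.float64(8.3), np.float64(41.3)), (15, np.float64(8.3), np.float64(43.6)), (20, np.float64(8.6), np.float64(45.1)), (25, np.float64(8.7), np.float64(46.6)), (30, np.float64(8.5), np.float64(47.4)), (35, np.float64(8.4), np.float64(47.8)), (40, np.float64(7.8), np.float64(47.5))]
pot [314.8 169. ] yaw -10.0 xy top [ 0.6197 -0.1495] xy side [ 0.6204 -0.1469]
  costs [(-45, np.float64(7.3), np.float64(35.5)), (-40, np.float64(7.9), np.float64(34.4)), (-35, np.float64(8.0), np.float64(32.8)), (-30, np.float64(8.9), np.float64(30.8)), (-25, np
[... 694 characters left out ...]
-40, np.float64(7.6), np.float64(32.7)), (-35, np.float64(7.5), np.float64(31.8)), (-30, np.float64(7.4), np.float64(29.9)), (-25, np.float64(7.4), np.float64(28.3)), (-20, np.float64(7.2), np.float64(26.1)), (-15, np.float64(7.6), np.float64(23.5)), (-10, np.float64(7.6), np.float64(20.6)), (-5, np.float64(7.7), np.float64(19.8)), (0, np.float64(8.3), np.float64(22.4)), (5, np.float64(8.5), np.float64(25.6)), (10, np.float64(8.7), np.float64(27.3)), (15, np.float64(8.9), np.float64(29.9)), (20, np.float64(9.2), np.float64(30.8)), (25, np.float64(9.1), np.float64(32.8)), (30, np.float64(9.0), np.float64(33.0)), (35, np.float64(8.9), np.float64(33.9)), (40, np.float64(8.5), np.float64(33.8))]
```

Run:
```python
from knob import *
s=cam("side");t=cam("top")
for x,y in [(.6256,-.088),(.619,-.149),(.618,.09)]:
  for c in (s,t):
    u=pr(c,(x,y,.055)).astype(int)
    print((gmask(c)[u[1]-9:u[1]+11,u[0]-9:u[0]+9]*9).astype(int).__str__().replace(' ',''))
```

```text
[[000000000000000000]
[000000000000000000]
[000000000000000000]
[000000000000000000]
[000000000000000000]
[000000004532100000]
[000000038998860000]
[000000048999970000]
[000000039999970000]
[000000029999970000]
[000000009989830000]
[000000008889700000]
[000000008899800000]
[000000008999700000]
[000000003677600000]
[000000000002000000]
[000000000000000000]
[000000000000000000]
[000000000000000000]
[000000000000000000]]
[[000000000000000000]
[000000000000000000]
[000000000000000000]
[000000000000000000]
[000000000000000000]
[000000000000000000]
[000000000000000000]
[000000000000000000]
[000000009997000000]
[000000009999900000]
[000000089999100000]
[000000099999000000]
[000000009999000000]
[000000000000000000]
[000000000000000000]
[000000000000000000]
[000000000000000000]
[000000000000000000]
[000000000000000000]
[000000000000000000]]
[[000000000000000000]
[000000000000000000]
[000000000000000000]
[000000000000000000]
[000000003552000000]
[000000004881000000]
[000000028998500000]
[000000589999970000]
[000000689999983000]
[000000698989980000]
[000000499989950000]
[000000389999950000]
[00
[... 731 characters left out ...]
000]
[000000069999980000]
[000000079999960000]
[000000058999900000]
[000000049889700000]
[000000038888600000]
[000000038878500000]
[000000017887300000]
[000000000354000000]
[000000000000000000]
[000000000000000000]
[000000000000000000]
[000000000000000000]
[000000000000000000]]
[[000000000000000000]
[000000000000000000]
[000000000000000000]
[000000000000000000]
[000000000000000000]
[000000000000000000]
[000000000000000000]
[000000000000000000]
[000000000980000000]
[000000000999900000]
[000000009999900000]
[000000009999900000]
[000000000999000000]
[000000000017000000]
[000000000000000000]
[000000000000000000]
[000000000000000000]
[000000000000000000]
[000000000000000000]
[000000000000000000]]
```

```bash
sed -i 's/zb+.030,zb+.052),x0,y0,24,24)/zb+.031,zb+.051,h=p[3] if len(p)>3 else .009),x0,y0,24,24)/; s/cost((q\[0\],q\[1\],yw))/cost((q[0],q[1],yw,H))/; s/def fit(c,x,y,zb):/def fit(c,x,y,zb,H=.0075):/; s/    best=\[\];/    best=[]/' knob.py; python3 knob.py | sed 's/np.float64//g'
```

```text
6.4
pot [298.4 168. ] yaw -10.0 xy top [ 0.6243 -0.0879] xy side [ 0.6263 -0.0875]
  costs [(-45, (6.0), (22.6)), (-40, (5.4), (21.9)), (-35, (5.0), (20.4)), (-30, (4.5), (18.8)), (-25, (4.3), (16.8)), (-20, (4.0), (14.6)), (-15, (3.9), (12.1)), (-10, (3.9), (11.0)), (-5, (3.9), (11.4)), (0, (4.6), (13.6)), (5, (5.1), (15.8)), (10, (5.4), (18.2)), (15, (5.7), (19.7)), (20, (6.2), (21.1)), (25, (6.4), (22.8)), (30, (6.6), (23.3)), (35, (6.6), (23.6)), (40, (6.5), (23.5))]
pot [314.9 169. ] yaw -30.0 xy top [ 0.6193 -0.1515] xy side [ 0.6202 -0.1478]
  costs [(-45, (3.4), (12.8)), (-40, (3.7), (12.8)), (-35, (3.7), (12.6)), (-30, (3.8), (12.2)), (-25, (4.1), (12.0)), (-20, (4.6), (12.6)), (-15, (4.7), (14.2)), (-10, (4.9), (17.4)), (-5, (5.2), (16.4)), (0, (5.8), (15.1)), (5, (6.1), (15.2)), (10, (6.0), (16.0)), (15, (5.8), (16.2)), (20, (5.3), (16.6)), (25, (4.6), (16.3)), (30, (4.0), (15.9)), (35, (3.8), (14.9)), (40, (3.6), (14.1))]
pot [252.1 171.3] yaw -20.0 xy top [0.6165 0.0894] xy side [0.6185 0.0925]
  costs [(-45, (4.7), (13.4)), (-40, (4.2), (12.3)), (-35, (3.7), (11.4)), (-30, (3.4), (10.3)), (-25, (3.3), (9.6)), (-20, (3.6), (8.9)), (-15, (4.3), (8.8)), (-10, (5.0), (8.9)), (-5, (5.8), (9.4)), (0, (6.5), (10.5)), (5, (6.9), (11.5)), (10, (7.2), (12.3)), (15, (7.1), (13.4)), (20, (6.7), (14.2)), (25, (6.3), (14.5)), (30, (6.0), (14.7)), (35, (5.7), (14.7)), (40, (5.2), (14.3))]
```

```bash
python3 -m handwheel '[[0.5,0.048,0.017,0,-8],[0.5,0.096,0.034,0,-16],[0.5,0.144,0.051,0,-24],[0.5,0.192,0.068,-0.01,-32],[0.5,0.24,0.086,-0.02,-39.4]]' 40
python3 -m handwheel '[[0.5,0,0,-0.04,0],[0.5,0,0,-0.08,0],[0.5,0,0,-0.12,0],[0.5,0,0,-0.14,0],[0.5,0,0,-0.14,0]]' 40
python3 - <<'E'
from h import *
s=cam("side");crop(s,200,140,350,310,4,"s6.png");print(get_obs()["ee_pos"])
E
```

```text
time: 6.9
ee_pos: [0.6161, -0.1495, 0.2464]
tcp_rot: [-179.6, -1.3, -40.2]
wrist_force: [-0.4, -0.7, 0.5]
opening: 0.0429
time: 7.4
ee_pos: [0.6143, -0.1488, 0.1026]
tcp_rot: [-179.8, -0.9, -40.2]
wrist_force: [-0.5, -0.2, 0.1]
opening: 0.0425
[ 0.61538985 -0.14914028  0.1053421 ]
```

View pics/s6.png

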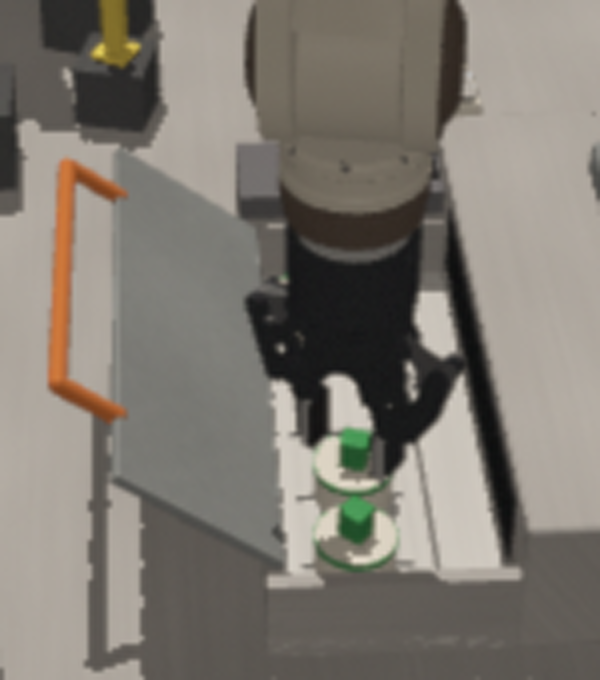

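```bash
python3 -m handwheel '[[0.5,0.004,-0.0015,-0.03,0],[0.5,0.005,-0.0015,-0.05,0],[0.5,0.005,-0.0015,-0.057,0],[0.5,0.005,-0.0015,-0.057,0]]' 40
python3 - <<'E'
from h import *
s=cam("side");crop(s,200,140,350,310,4,"s7.png");print(get_obs()["ee_pos"],get_obs()["wrist_force"])
E
```

```text
time: 7.85
ee_pos: [0.6206, -0.1506, 0.0491]
tcp_rot: [-179.7, -1.1, -40.2]
wrist_force: [-0.6, 0.5, 0.7]
opening: 0.0427
[ 0.62099592 -0.15076644  0.05000239] [ 0.07335275 -0.08149292 -0.15031616]
```

View pics/s7.png

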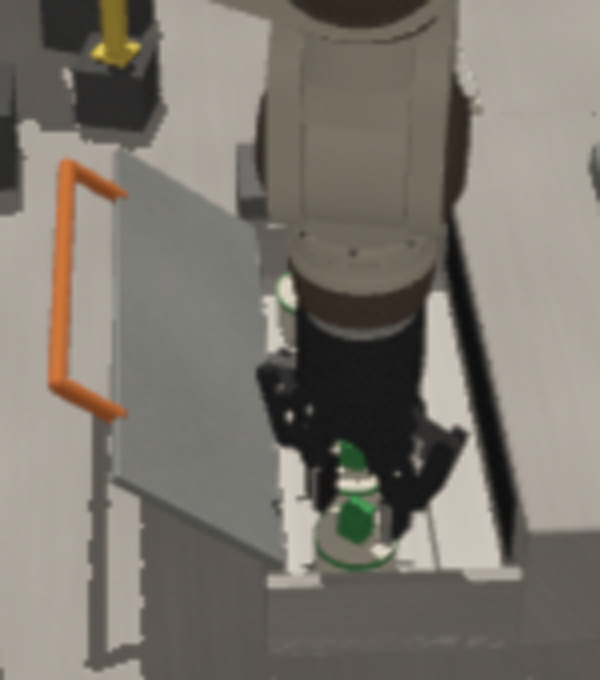

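```bash
python3 -m handwheel '[[0.6,-0.001,0,-0.002,0],[0.75,-0.001,0,-0.002,0],[0.9,-0.001,0,-0.002,0],[0.95,-0.001,0,-0.002,0],[0.95,-0.001,0,-0.002,0]]' 30
python3 -m handwheel '[[0.95,0,0,0,0],[0.95,0,0,0.03,0],[0.95,0,0,0.07,0],[0.95,0,0,0.11,0],[0.95,0,0,0.13,0]]' 30
python3 - <<'E'
from h import *
s=cam("side");crop(s,200,100,350,310,3.5,"s8.png");print(get_obs()["ee_pos"],get_obs()["wrist_force"],get_obs()["opening"])
E
```

```text
time: 8.4
ee_pos: [0.6206, -0.1509, 0.0496]
tcp_rot: [-179.6, -1.3, -40.2]
wrist_force: [-0.3, 0.6, 6.0]
opening: 0.0172
time: 8.9
ee_pos: [0.6213, -0.1511, 0.1836]
tcp_rot: [-179.5, -1.5, -40.2]
wrist_force: [-0.0, -0.3, -0.6]
opening: 0.0173
[ 0.62194451 -0.15124636  0.18591606] [-1.39856088  1.53331965  1.41545322] 0.017431834729022416
```

View pics/s8.png

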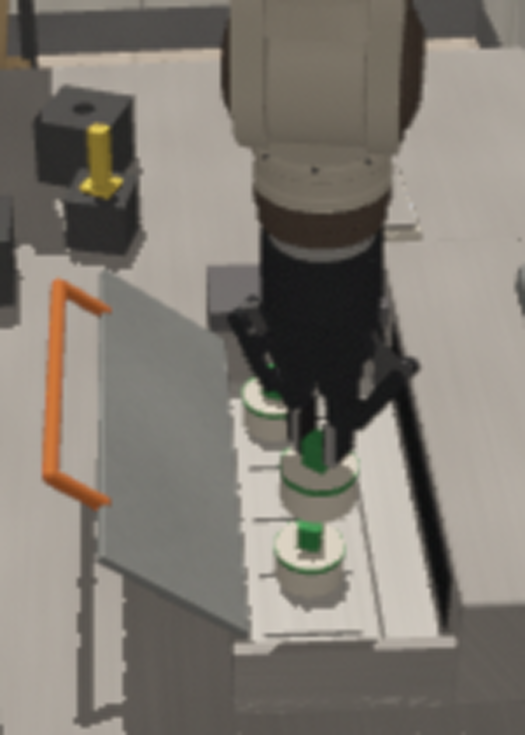

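```bash
cat > tote.py <<'E'
from knob import *
from scipy.optimize import minimize
t=cam("top");b=t["color"].astype(float)
m=np.clip((b[...,0]/(b[...,2]+10)-1.5)/.7,0,1)[150:260,335:425]
def box(x,y,a):
    a=np.radians(a);c,s=np.cos(a),np.sin(a)
    return [(x+c*i*.11-s*j*.095,y+s*i*.11+c*j*.095,z) for i in(-1,1) for j in(-1,1) for z in(0,.07)]
f=lambda p:np.abs(sil(t,box(*p),335,150,90,110,4)-m).sum()
best=min((minimize(f,[.487,-.386,a0],method="Nelder-Mead",options=dict(initial_simplex=[[.487,-.386,a0],[.493,-.386,a0],[.487,-.38,a0],[.487,-.386,a0+3]])) for a0 in(-3,0,3)),key=lambda r:r.fun)
print(best.x,best.fun,m.sum())
E
python3 tote.py
```

```text
[ 0.48684002 -0.39110031  1.76877572] 1118.1248406457603 2132.9376593542397
```

Run:
```python
from knob import *
t=cam("top");b=t["color"].astype(float)
m=np.clip((b[...,0]/(b[...,2]+10)-1.5)/.7,0,1)
i=t["color"].copy()
cv2.imwrite("pics/m.png",cv2.resize(np.hstack([i[130:260,325:425],cv2.cvtColor((m*255).astype(np.uint8),cv2.COLOR_GRAY2BGR)[130:260,325:425]]),None,fx=4,fy=4,interpolation=cv2.INTER_NEAREST))
```

```text
(no output)
```

View pics/m.png

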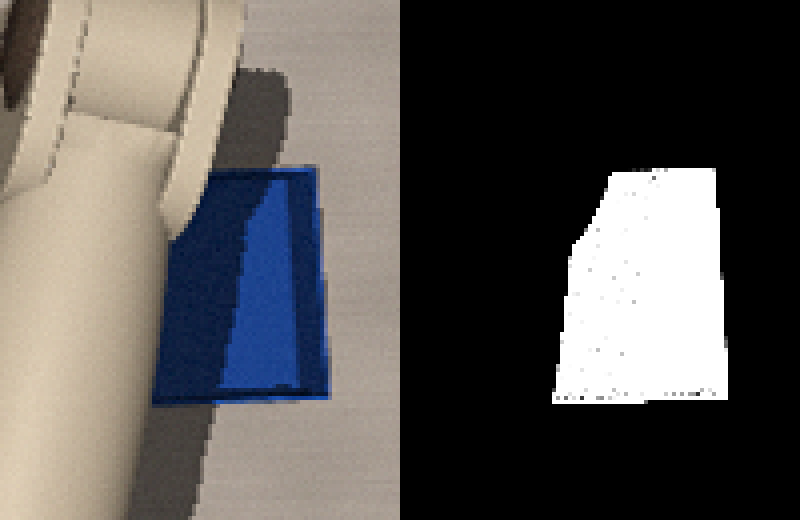

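```bash
sed -i 's/^t=cam("top");/t=cam("top");t["color"]=cv2.imread("pics\/top0.png");/' tote.py; python3 tote.py
```

```text
[ 0.48881483 -0.39149558  1.01741112] 233.12839417430152 3020.0522376938306
```

```bash
python3 -m handwheel '[[0.95,-0.016,-0.042,0,0],[0.95,-0.032,-0.084,0,0],[0.95,-0.048,-0.126,0,0],[0.95,-0.064,-0.168,0,0],[0.95,-0.078,-0.209,0,0]]' 30
python3 -m handwheel '[[0.95,0,0,-0.04,0],[0.95,0,0,-0.08,0],[0.95,0,0,-0.12,0],[0.95,0,0,-0.13,0],[0.95,0,0,-0.133,0]]' 30
python3 -m handwheel '[[0.95,0,0,0,0]]' 30
```

```text
time: 9.6
ee_pos: [0.541, -0.3611, 0.1765]
tcp_rot: [-179.6, -1.1, -40.2]
wrist_force: [1.0, -0.1, -1.5]
opening: 0.0171
time: 10.1
ee_pos: [0.5395, -0.3602, 0.0416]
tcp_rot: [-179.6, -0.9, -40.2]
wrist_force: [-11.2, 2.9, 17.9]
opening: 0.0174
time: 10.2
ee_pos: [0.5393, -0.3603, 0.0416]
tcp_rot: [-179.7, -0.9, -40.2]
wrist_force: [3.4, -1.9, 10.3]
opening: 0.0174
```

```bash
python3 -m handwheel '[[0.9,0,0,0.001,0],[0.7,0,0,0.001,0],[0.55,0,0,0.001,0],[0.5,0,0,0.006,0],[0.5,0,0,0.05,0]]' 30
python3 -m handwheel '[[0.5,0.02,0.03,0.05,0],[0.5,0.03,0.07,0.1,0],[0.5,0.04,0.11,0.1,5],[0.5,0.055,0.15,0.1,10],[0.5,0.065,0.19,0.1,15]]' 30
python3 - <<'E'
from h import *
s=cam("side");crop(s,150,150,350,384,3,"s9.png")
E
python3 knob.py | sed 's/np.float64//g'
```

```text
time: 10.7
ee_pos: [0.5369, -0.3586, 0.0865]
tcp_rot: [-179.7, -0.3, -40.2]
wrist_force: [0.7, -1.3, -0.1]
opening: 0.0429
time: 11.2
ee_pos: [0.6029, -0.1665, 0.188]
tcp_rot: [-179.7, -0.5, -25.0]
wrist_force: [0.6, 0.0, -1.3]
opening: 0.0428
11.35
pot [298.4 168. ] yaw -10.0 xy top [ 0.6243 -0.0879] xy side [ 0.6263 -0.0875]
  costs [(-45, (6.0), (22.5)), (-40, (5.5), (21.4)), (-35, (4.9), (20.3)), (-30, (4.4), (18.9)), (-25, (4.3), (16.7)), (-20, (4.0), (14.6)), (-15, (3.9), (12.0)), (-10, (3.9), (10.9)), (-5, (3.9), (11.2)), (0, (4.6), (13.3)), (5, (5.0), (15.8)), (10, (5.4), (17.9)), (15, (5.7), (19.5)), (20, (6.1), (20.9)), (25, (6.4), (22.0)), (30, (6.6), (23.1)), (35, (6.6), (23.4)), (40, (6.4), (23.2))]
pot [252.1 171.3] yaw -10.0 xy top [0.6166 0.0886] xy side [0.6205 0.0903]
  costs [(-45, (4.7), (46.1)), (-40, (4.3), (45.5)), (-35, (3.8), (44.9)), (-30, (3.5), (43.8)), (-25, (3.4), (42.6)), (-20, (3.7), (40.7)), (-15, (4.3), (38.9)), (-10, (5.1), (36.2)), (-5, (5.9), (35.5)), (0, (6.4), (38.1)), (5, (7.0), (39.8)), (10, (7.2), (41.9)), (15, (7.1), (42.7)), (20, (6.7), (44.8)), (25, (6.3), (45.8)), (30, (6.1), (45.8)), (35, (5.8), (46.4)), (40, (5.2), (46.9))]
```

View pics/s9.png

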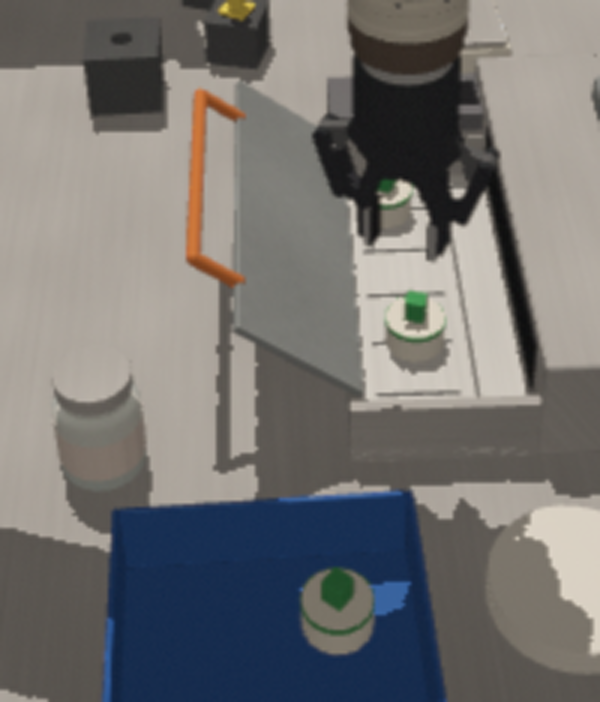

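```bash
python3 -m handwheel '[[0.5,0.01,0.03,0,5],[0.5,0.02,0.06,-0.01,10],[0.5,0.0225,0.0785,-0.03,13],[0.5,0.0225,0.0785,-0.07,13],[0.5,0.0225,0.0785,-0.09,13]]' 30
python3 -m handwheel '[[0.5,0,0,0,0]]'
```

```text
time: 11.85
ee_pos: [0.6239, -0.0879, 0.094]
tcp_rot: [-179.7, -0.2, -12.0]
wrist_force: [-0.9, -0.7, 0.1]
opening: 0.0426
time: 11.95
ee_pos: [0.6222, -0.0886, 0.0909]
tcp_rot: [-179.8, 0.1, -12.1]
wrist_force: [-0.3, -0.5, 0.4]
opening: 0.043
```

```bash
python3 -m handwheel '[[0.5,0.003,0.0,-0.02,0],[0.5,0.003,0.0,-0.037,0],[0.5,0.003,0,-0.042,0],[0.7,0.003,0,-0.042,0],[0.95,0.003,0,-0.042,0]]' 30
python3 -m handwheel '[[0.95,0,0,0,0],[0.95,0,0,0,0],[0.95,0,0,0,0]]' 30
```

```text
time: 12.45
ee_pos: [0.6258, -0.0891, 0.0506]
tcp_rot: [-179.8, -0.0, -12.1]
wrist_force: [0.3, 0.2, 0.2]
opening: 0.0178
time: 12.75
ee_pos: [0.626, -0.0892, 0.0511]
tcp_rot: [-179.8, -0.1, -12.1]
wrist_force: [0.5, 0.5, -1.3]
opening: 0.0174
```

```bash
python3 -m handwheel '[[0.95,0,0,0.04,0],[0.95,0,0,0.09,0],[0.95,-0.01,-0.03,0.125,0],[0.95,-0.02,-0.07,0.14,0],[0.95,-0.035,-0.115,0.14,0]]' 30
python3 -m handwheel '[[0.95,-0.03,-0.035,0,0],[0.95,-0.062,-0.07,0,0],[0.95,-0.094,-0.105,0,0],[0.95,-0.126,-0.135,0,0],[0.95,-0.156,-0.16,0,0]]' 30
python3 -m handwheel '[[0.95,0,0,0,0]]' 30
```

```text
time: 13.25
ee_pos: [0.5921, -0.2049, 0.1948]
tcp_rot: [-179.8, -0.4, -12.0]
wrist_force: [0.5, -0.4, -0.8]
opening: 0.0179
time: 13.75
ee_pos: [0.4344, -0.3662, 0.1949]
tcp_rot: [-179.8, -0.4, -12.1]
wrist_force: [-0.0, -1.1, -0.8]
opening: 0.0176
time: 13.85
ee_pos: [0.4314, -0.3687, 0.1954]
tcp_rot: [-179.9, -0.4, -12.3]
wrist_force: [0.6, 0.6, -0.2]
opening: 0.0177
```

```bash
python3 -m handwheel '[[0.95,0.002,0.004,-0.045,0],[0.95,0.002,0.004,-0.09,0],[0.95,0.002,0.004,-0.13,0],[0.95,0.002,0.004,-0.145,0],[0.95,0.002,0.004,-0.151,0]]' 30
python3 -m handwheel '[[0.95,0,0,0,0]]' 30
```

```text
time: 14.35
ee_pos: [0.433, -0.3638, 0.0433]
tcp_rot: [-179.8, -0.3, -12.3]
wrist_force: [-8.0, 8.9, 22.9]
opening: 0.0177
time: 14.45
ee_pos: [0.4337, -0.364, 0.0447]
tcp_rot: [-179.8, -0.3, -12.2]
wrist_force: [0.1, 1.1, -0.3]
opening: 0.0175
```

```bash
python3 -m handwheel '[[0.7,0,0,0,0],[0.55,0,0,0,0],[0.5,0,0,0.001,0],[0.5,0,0,0.01,0],[0.5,0,0,0.05,0]]' 30
python3 -m handwheel '[[0.5,0.0,0.0,0.05,0],[0.5,0.03,0.03,0.09,-2],[0.5,0.06,0.065,0.12,-4],[0.5,0.09,0.1,0.14,-7],[0.5,0.12,0.135,0.14,-10]]' 30
python3 - <<'E'
from h import *
s=cam("side");crop(s,150,150,350,384,3,"s10.png")
E
python3 knob.py | sed 's/np.float64//g' | grep pot
```

```text
time: 14.95
ee_pos: [0.432, -0.3627, 0.0921]
tcp_rot: [-179.7, 0.0, -12.2]
wrist_force: [-0.3, -0.4, 0.2]
opening: 0.0426
time: 15.45
ee_pos: [0.548, -0.2333, 0.2357]
tcp_rot: [-179.7, -0.3, -22.4]
wrist_force: [0.5, -0.7, 0.4]
opening: 0.0429
pot [252.1 171.3] yaw -35.0 xy top [0.6166 0.0889] xy side [ 0.5375 -0.3637]
```

View pics/s10.png

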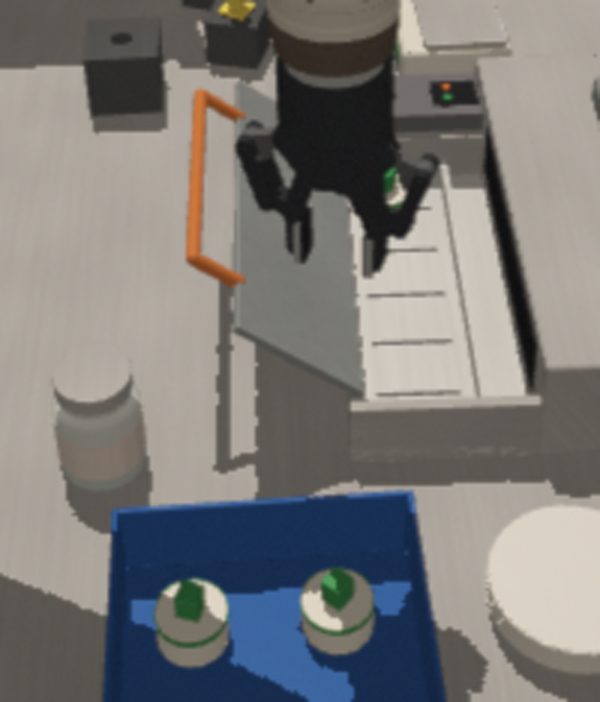

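```bash
python3 -m handwheel '[[0.5,0.01,0.046,0,0],[0.5,0.02,0.092,0,0],[0.5,0.03,0.138,0,0],[0.5,0.04,0.184,0,0],[0.5,0.05,0.23,0,0]]' 30
python3 -m handwheel '[[0.5,0.01,0.045,0,0],[0.5,0.02,0.09,-0.02,0],[0.5,0.02,0.09,-0.06,0],[0.5,0.02,0.09,-0.1,0],[0.5,0.02,0.09,-0.14,0]]' 30
python3 -m handwheel '[[0.5,0,0,0,0]]'
```

```text
time: 16.1
ee_pos: [0.598, -0.0011, 0.2329]
tcp_rot: [-179.7, -0.1, -22.1]
wrist_force: [1.6, -0.3, -0.5]
opening: 0.0425
time: 16.6
ee_pos: [0.6178, 0.0883, 0.0919]
tcp_rot: [-179.7, -0.1, -22.1]
wrist_force: [1.1, 0.3, -0.8]
opening: 0.0426
time: 16.7
ee_pos: [0.6147, 0.0869, 0.0864]
tcp_rot: [-179.9, 0.3, -22.1]
wrist_force: [-0.2, -0.3, -0.0]
opening: 0.0426
```

```bash
python3 -m handwheel '[[0.5,0.003,0.002,-0.02,0],[0.5,0.003,0.002,-0.035,0],[0.5,0.003,0.0025,-0.037,0],[0.7,0.003,0.0025,-0.037,0],[0.95,0.003,0.0025,-0.037,0]]' 30
python3 -m handwheel '[[0.95,0,0,0,0],[0.95,0,0,0,0],[0.95,0,0,0,0]]' 30
python3 - <<'E'
from h import *
s=cam("side");crop(s,220,130,350,310,4,"s11.png")
E
```

```text
time: 17.2
ee_pos: [0.6184, 0.0893, 0.0512]
tcp_rot: [-179.9, 0.2, -22.1]
wrist_force: [0.1, -0.5, -0.7]
opening: 0.0183
time: 17.5
ee_pos: [0.6185, 0.0894, 0.0516]
tcp_rot: [-179.9, 0.2, -22.1]
wrist_force: [0.3, -0.1, -1.1]
opening: 0.0184
```

View pics/s11.png

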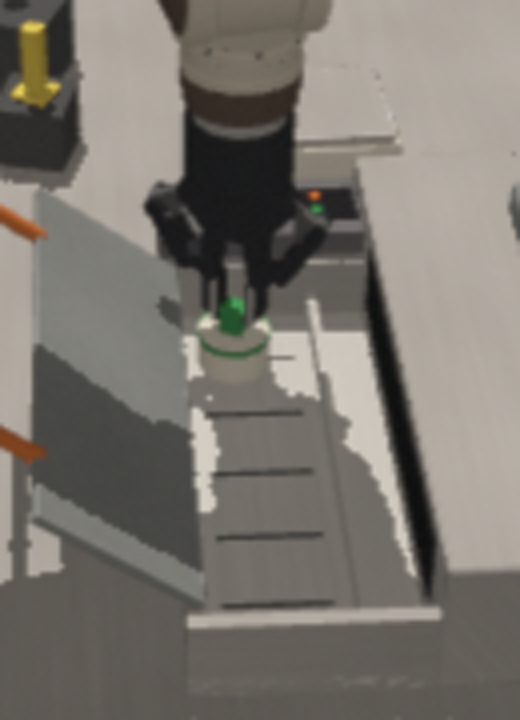

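```bash
python3 -m handwheel '[[0.95,0,0,0.04,0],[0.95,0,0,0.09,0],[0.95,0,-0.02,0.13,0],[0.95,0,-0.06,0.155,0],[0.95,-0.003,-0.108,0.16,0]]' 30
python3 -m handwheel '[[0.95,-0.005,-0.049,0,0],[0.95,-0.01,-0.098,0,0],[0.95,-0.015,-0.147,0,0],[0.95,-0.025,-0.195,0,0],[0.95,-0.04,-0.242,0,0]]' 30
python3 -m handwheel '[[0.95,-0.022,-0.044,0,0],[0.95,-0.044,-0.088,0,0],[0.95,-0.066,-0.132,0,0],[0.95,-0.085,-0.17,0,0]]' 30
python3 -m handwheel '[[0.95,0,0,0,0]]' 30
```

```text
time: 18.05
ee_pos: [0.6166, -0.0187, 0.2155]
tcp_rot: [-179.7, -0.1, -22.0]
wrist_force: [-0.5, -0.4, -1.6]
opening: 0.0183
time: 18.55
ee_pos: [0.5762, -0.2626, 0.2151]
tcp_rot: [-179.7, -0.1, -21.9]
wrist_force: [1.0, 0.9, -1.1]
opening: 0.0185
time: 18.95
ee_pos: [0.4896, -0.4346, 0.2151]
tcp_rot: [-179.7, -0.1, -22.0]
wrist_force: [0.9, -0.2, -0.6]
opening: 0.0184
time: 19.05
ee_pos: [0.4869, -0.4387, 0.2144]
tcp_rot: [-179.8, -0.0, -22.3]
wrist_force: [0.8, 0.1, -0.3]
opening: 0.0181
```

```bash
python3 -m handwheel '[[0.95,0.002,0.005,-0.045,0],[0.95,0.002,0.005,-0.09,0],[0.95,0.002,0.005,-0.13,0],[0.95,0.002,0.005,-0.158,0],[0.95,0.002,0.005,-0.168,0]]' 30
python3 -m handwheel '[[0.95,0,0,-0.001,0],[0.95,0,0,-0.001,0]]' 30
```

```text
time: 19.55
ee_pos: [0.4878, -0.4321, 0.0434]
tcp_rot: [-179.7, 0.2, -22.2]
wrist_force: [-12.1, 6.8, 38.4]
opening: 0.0178
time: 19.75
ee_pos: [0.4883, -0.4322, 0.0439]
tcp_rot: [-179.7, 0.1, -22.2]
wrist_force: [0.2, 0.4, -1.5]
opening: 0.0175
```

```bash
python3 -m handwheel '[[0.7,0,0,0,0],[0.55,0,0,0,0],[0.5,0,0,0.001,0],[0.5,0,0,0.01,0],[0.5,0,0,0.05,0]]' 30
python3 -m handwheel '[[0.5,0.0,0.0,0.05,0],[0.5,0.0,0.03,0.09,5],[0.5,-0.02,0.065,0.13,10],[0.5,-0.04,0.1,0.17,15],[0.5,-0.06,0.135,0.17,22]]' 30
python3 - <<'E'
from h import *
s=cam("side");cv2.imwrite("pics/s12.png",s["color"])
t=cam("top");crop(t,190,110,420,260,3.4,"t12.png")
E
```

```text
time: 20.25
ee_pos: [0.4866, -0.4306, 0.0904]
tcp_rot: [-179.6, 0.5, -22.2]
wrist_force: [1.2, -0.5, 0.3]
opening: 0.0428
time: 20.75
ee_pos: [0.4273, -0.2962, 0.2646]
tcp_rot: [-179.8, 0.3, -0.0]
wrist_force: [0.4, -0.5, 0.4]
opening: 0.0426
```

View pics/s12.png

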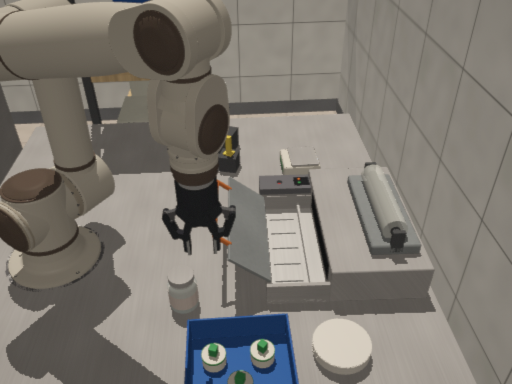

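View pics/t12.png

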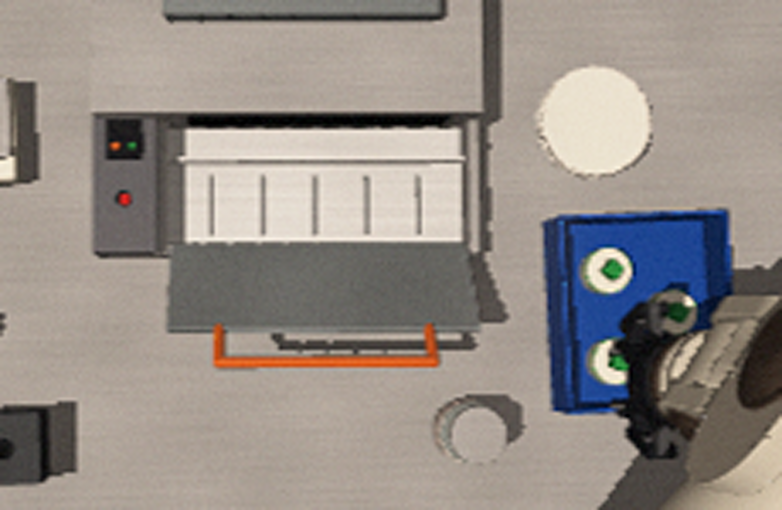

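```bash
python3 -m handwheel '[[0.5,0.003,0.049,0,0],[0.5,0.006,0.098,0,0],[0.5,0.01,0.147,0,0],[0.5,0.014,0.196,0,0],[0.5,0.016,0.245,0,-0.6]]' 30
python3 -m handwheel '[[0.5,0.0,0.022,-0.03,0],[0.5,0.0,0.022,-0.06,0],[0.5,0.0,0.022,-0.06,0]]' 30
python3 - <<'E'
from h import *
o=get_obs();print(o["ee_pos"],o["tcp_rot"])
s=cam("side");crop(s,150,120,350,310,4,"s13.png")
E
```

```text
time: 21.35
ee_pos: [0.4412, -0.0464, 0.2655]
tcp_rot: [-179.7, 0.2, -0.6]
wrist_force: [1.3, -0.3, -0.2]
opening: 0.0429
time: 21.65
ee_pos: [0.4399, -0.0237, 0.2027]
tcp_rot: [-179.7, 0.5, -0.5]
wrist_force: [0.4, -0.5, 0.4]
opening: 0.043
[ 0.43990072 -0.02366102  0.20270325] [-179.73992301    0.50325041   -0.47995006]
```

View pics/s13.png

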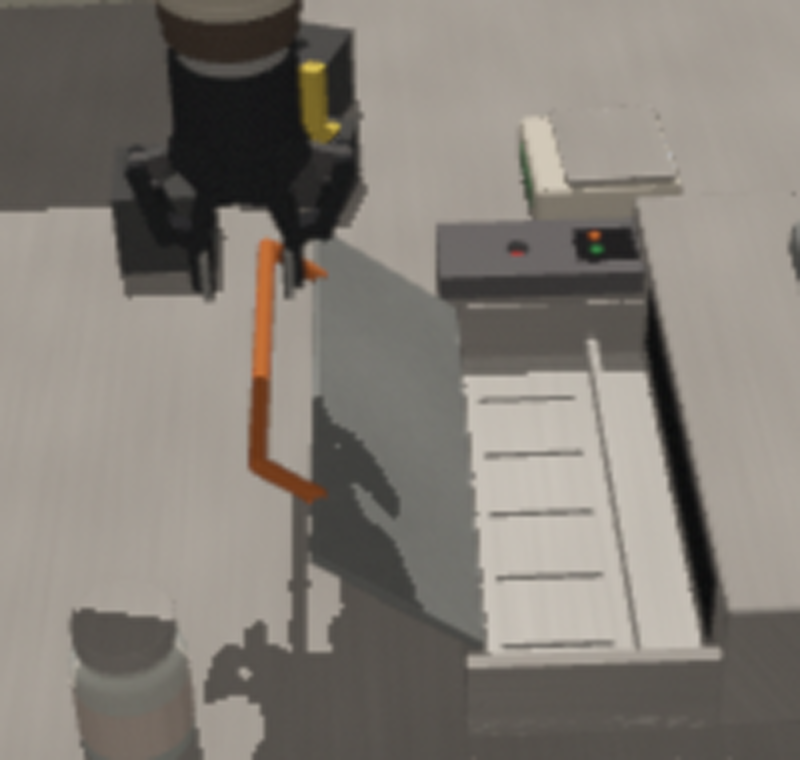

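```bash
python3 -m handwheel '[[0.5,0.003,-0.003,-0.03,0],[0.5,0.004,-0.004,-0.053,0],[0.5,0.004,-0.004,-0.053,0],[0.7,0.004,-0.004,-0.053,0],[0.95,0.004,-0.004,-0.053,0]]' 40
python3 -m handwheel '[[0.95,0,0,0,0],[0.95,0,0,0,0],[0.95,0,0,0,0]]' 40
python3 - <<'E'
import numpy as np
th0=1.8
f=lambda th:np.array([.165*np.sin(.8727-th),.165*np.cos(.8727-th)])
for th in np.arange(1.8,-.06,-.12): print(round(th,2),(f(th)-f(th0)).round(4))
E
```

```text
time: 22.2
ee_pos: [0.4454, -0.0286, 0.1542]
tcp_rot: [-179.8, 0.2, -0.6]
wrist_force: [-0.8, 0.1, -0.1]
opening: 0.0141
time: 22.5
ee_pos: [0.4458, -0.0286, 0.155]
tcp_rot: [-179.8, 0.1, -0.6]
wrist_force: [2.3, 1.1, 0.2]
opening: 0.0101
1.8 [0. 0.]
1.68 [0.0128 0.0151]
1.56 [0.0273 0.0285]
1.44 [0.0433 0.0402]
1.32 [0.0606 0.0498]
1.2 [0.079  0.0572]
1.08 [0.098  0.0625]
0.96 [0.1176 0.0654]
0.84 [0.1374 0.0659]
0.72 [0.1571 0.0641]
0.6 [0.1764 0.0599]
0.48 [0.1951 0.0534]
0.36 [0.2129 0.0448]
0.24 [0.2296 0.0341]
0.12 [0.2448 0.0214]
0.0 [0.2584 0.0071]
```

```bash
python3 -m handwheel '[[0.6,-0.002,0,0,0],[0.6,-0.002,0,-0.003,0],[0.6,-0.002,0,-0.009,0],[0.8,-0.002,0,-0.009,0],[0.95,-0.002,0,-0.009,0]]' 40
python3 -m handwheel '[[0.95,0,0,0,0],[0.95,0,0,0,0],[0.95,0,0,0,0]]' 40
```

```text
time: 23.0
ee_pos: [0.4443, -0.0286, 0.1455]
tcp_rot: [-179.8, 0.1, -0.6]
wrist_force: [3.9, -0.9, -5.4]
opening: 0.0103
time: 23.3
ee_pos: [0.4443, -0.0286, 0.1455]
tcp_rot: [-179.8, 0.1, -0.6]
wrist_force: [2.0, 0.4, -1.7]
opening: 0.0102
```

```bash
python3 -m handwheel '[[0.95,0.0128,0,0.0151,0],[0.95,0.0273,0,0.0285,0],[0.95,0.0433,-0.001,0.0402,0],[0.95,0.0606,-0.001,0.0498,0],[0.95,0.079,-0.001,0.0572,0]]' 40
```

```text
time: 23.8
ee_pos: [0.5225, -0.0305, 0.2039]
tcp_rot: [-179.9, 0.2, -0.6]
wrist_force: [-6.2, -7.7, 4.1]
opening: 0.0104
```

```bash
python3 -m handwheel '[[0.95,0.0198,0,0.0041,0],[0.95,0.0394,0,0.007,0],[0.95,0.0592,-0.001,0.0075,0],[0.95,0.0789,-0.001,0.0057,0],[0.95,0.0982,-0.001,0.0015,0]]' 40
```

```text
time: 24.3
ee_pos: [0.621, -0.0327, 0.2062]
tcp_rot: [180.0, 0.2, -0.7]
wrist_force: [-0.8, -8.3, 8.3]
opening: 0.0102
```

```bash
python3 -m handwheel '[[0.95,0.0184,0,-0.0073,0],[0.95,0.0362,0,-0.0159,0],[0.95,0.0529,-0.001,-0.0266,0],[0.95,0.0681,-0.001,-0.0393,0],[0.95,0.079,-0.001,-0.0505,0]]' 40
```

```text
time: 24.8
ee_pos: [0.7005, -0.0344, 0.155]
tcp_rot: [179.9, 0.3, -0.7]
wrist_force: [-5.1, -3.9, 1.1]
opening: 0.0104
```

```bash
python3 -m handwheel '[[0.95,0.003,0,-0.004,0],[0.95,0.006,0,-0.007,0],[0.95,0.008,0,-0.01,0],[0.95,0.008,0,-0.01,0]]' 40
```

```text
time: 25.2
ee_pos: [0.7016, -0.0343, 0.1529]
tcp_rot: [179.9, 0.7, -0.7]
wrist_force: [-52.8, 0.3, 51.9]
opening: 0.0101
```

The hatch is firmly against its shut stop, with 53 N in both -x and +z. I'll relax, release and look.

```bash
python3 -m handwheel '[[0.95,0,0,0,0],[0.8,0,0,0,0],[0.65,0,0,0,0],[0.6,0,0,0.01,0],[0.6,0,0,0.05,0]]' 40
python3 -m handwheel '[[0.6,-0.02,0.02,0.04,0],[0.6,-0.05,0.05,0.05,0],[0.6,-0.08,0.09,0.05,0],[0.6,-0.11,0.13,0.05,0],[0.6,-0.14,0.17,0.05,0]]' 40
python3 - <<'E'
from h import *
s=cam("side");cv2.imwrite("pics/s14.png",s["color"]);crop(s,190,110,340,310,3,"s14c.png")
t=cam("top");cv2.imwrite("pics/t14.png",t["color"]);crop(t,120,100,340,260,3.6,"t14c.png")
E
```

```text
time: 25.7
ee_pos: [0.7002, -0.034, 0.1983]
tcp_rot: [180.0, 1.1, -0.7]
wrist_force: [0.2, 0.4, -0.6]
opening: 0.0342
time: 26.2
ee_pos: [0.5592, 0.1373, 0.2486]
tcp_rot: [180.0, 1.1, -0.7]
wrist_force: [0.8, 1.4, -0.6]
opening: 0.0341
```

View pics/s14.png

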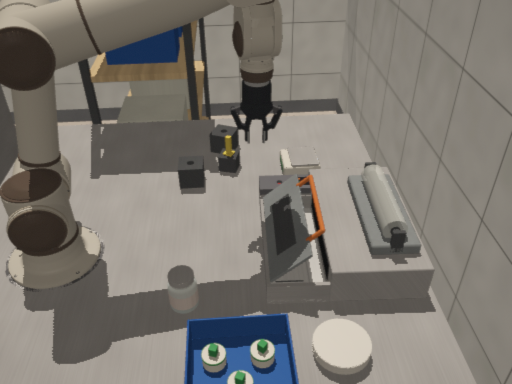

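View pics/t14.png

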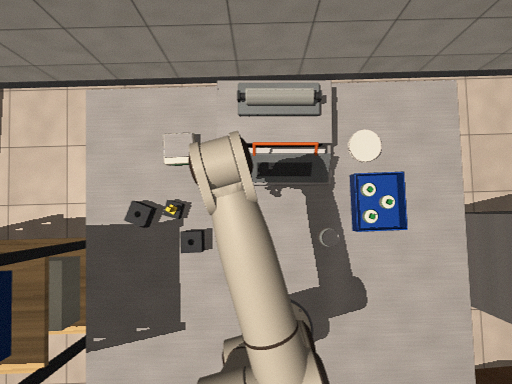

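```bash
cat > probe.py <<'E'
from knob import *
from scipy.optimize import minimize
def ym(c):
    b=c["color"].astype(float); return np.clip((np.minimum(b[...,1],b[...,2])/(b[...,0]+8)-1.5)/.6,0,1)
def pfit(c,guess,z0,label):
    M=ym(c);u=pr(c,(guess[0],guess[1],z0+.03));x0,y0=int(u[0])-18,int(u[1])-18
    m=M[y0:y0+36,x0:x0+36]
    def cost(p):
        a=sil(c,prism(p[0],p[1],p[2],z0,z0+.006,h=.0145),x0,y0,36,36)
        b=sil(c,prism(p[0],p[1],p[2],z0+.006,z0+.066,h=.0075),x0,y0,36,36)
        return np.abs(np.maximum(a,b)-m).sum()
    out=[]
    for yw in np.arange(-45,45,5.):
        g=np.array(guess)
        r=minimize(lambda q:cost((q[0],q[1],yw)),g,method="Nelder-Mead",options=dict(initial_simplex=[g,g+[.006,0],g+[0,.006]],maxiter=80))
        out.append((round(float(r.fun),1),yw,r.x.round(4).tolist()))
    return sorted(out)[:4],round(float(m.sum()),1)
if __name__=="__main__":
    t=cam("top");s=cam("side")
    u,v=np.argwhere(ym(t)[195:225,155:195]>.5).mean(0)[::-1]+[155,195];print(u,v)
    g=un(t,u,v,.08)[:2];print(g)
    for c,n in((t,"top"),(s,"side")):
        r,k=pfit(c,g,.055,n);print(n,k);[print(" ",q) for q in r]
    x,y,a=0.57450495,-0.03110643,-0.01626269
    for th in(0,.05,.1,.2):
        print(th,[pr(c,(x+.165*np.sin(.8727-th)*np.cos(a)-q*np.sin(a),y+.165*np.sin(.8727-th)*np.sin(a)+q*np.cos(a),.06+.165*np.cos(.8727-th))).round(1).tolist() for c in(t,s) for q in(.11,-.11)])
    crop(t,150,185,210,260,10,"p1.png");crop(s,200,115,260,195,9,"p2.png");crop(s,250,160,340,250,7,"b2.png")
E
python3 probe.py
```

```text
171.06666666666666 208.93333333333334
[0.48175856 0.3932131 ]
top 76.6
  (7.4, np.float64(-30.0), [0.482, 0.3965])
  (7.5, np.float64(-35.0), [0.4819, 0.3966])
  (8.6, np.float64(-25.0), [0.4817, 0.3964])
  (9.5, np.float64(-40.0), [0.4821, 0.3968])
side 128.4
  (15.9, np.float64(-20.0), [0.4838, 0.3969])
  (16.6, np.float64(-15.0), [0.4838, 0.3969])
  (16.8, np.float64(-25.0), [0.4837, 0.397])
  (18.3, np.float64(-30.0), [0.4835, 0.3973])
0 [[254.3, 143.1], [316.9, 142.3], [310.1, 177.7], [323.4, 231.5]]
0.05 [[254.3, 144.3], [317.3, 143.5], [308.2, 175.9], [321.2, 229.6]]
0.1 [[254.3, 145.6], [317.6, 144.8], [306.2, 174.1], [318.9, 227.8]]
0.2 [[254.3, 148.6], [318.2, 147.8], [301.8, 171.0], [313.9, 224.4]]
```

View pics/p1.png

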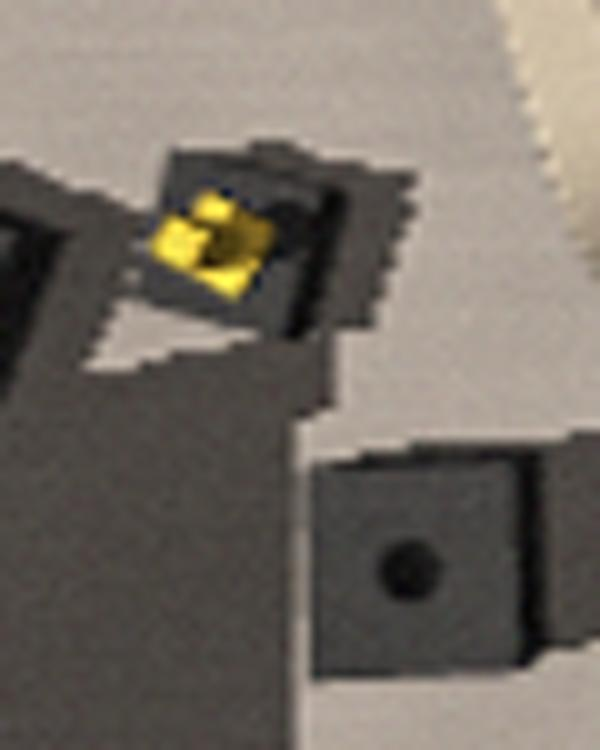

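View pics/p2.png

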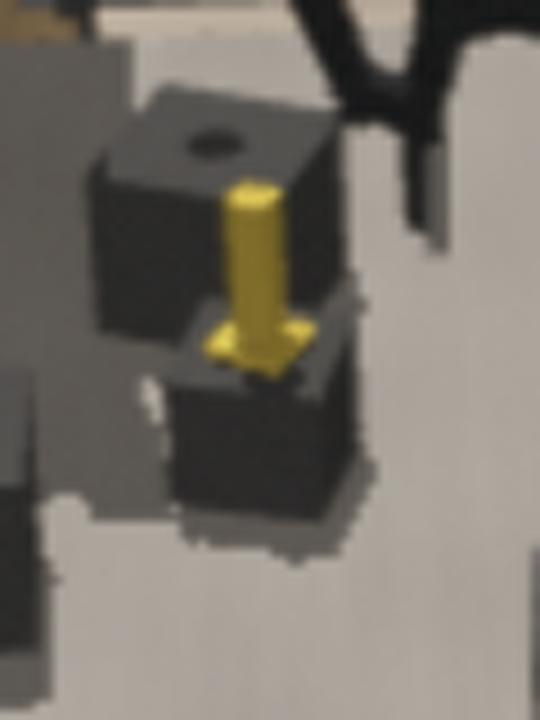

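View pics/b2.png

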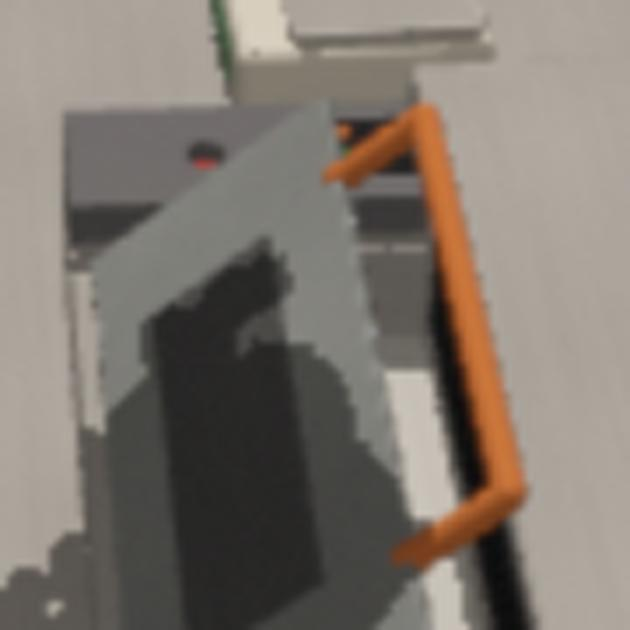

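```bash
cat > bar.py <<'E'
from h import *
from scipy.optimize import least_squares
def om(c):
    b=c["color"].astype(int); return ((b[...,2]>110)&(b[...,2]>2*b[...,0])&(b[...,2]-b[...,1]>70))
if __name__=="__main__":
    import sys
    for tag,imgs in(("open-start",("pics/top0.png","pics/side0.png")),("now",None)):
        t=cam("top");s=cam("side")
        if imgs: t["color"]=cv2.imread(imgs[0]);s["color"]=cv2.imread(imgs[1])
        mt=om(t);ms=om(s)
        # top: median bar row for columns 285..312 (uppermost orange band)
        print(tag,"top rows",[np.flatnonzero(mt[120:200,u]).mean()+120 for u in(275,290,300,310) if mt[120:200,u].any()],"side cols",[np.flatnonzero(ms[v,280:345]).mean()+280 for v in(190,200,210,220) if ms[v,280:345].any()])
    x,y,a=0.57450495,-0.03110643,-0.01626269
    for th in(0,.03,.06,.1,.209):
        P=np.array([(x+.165*np.sin(.8727-th)*np.cos(a)-q*np.sin(a),y+.165*np.sin(.8727-th)*np.sin(a)+q*np.cos(a),.06+.165*np.cos(.8727-th)) for q in np.linspace(-.11,.11,50)])
        A=np.array([pr(t,p) for p in P]);B=np.array([pr(s,p) for p in P])
        print(th,[round(float(np.interp(-u,-A[:,0],A[:,1])),1) for u in(275,290,300,310)],[round(float(np.interp(-v,-B[:,1],B[:,0])),1) for v in(190,200,210,220)])
E
python3 bar.py
```

```text
open-start top rows [np.float64(149.0), np.float64(149.0), np.float64(149.0), np.float64(149.0)] side cols [np.float64(305.5), np.float64(308.0), np.float64(310.5), np.float64(312.5)]
now top rows [np.float64(143.0), np.float64(143.0), np.float64(143.0), np.float64(143.0)] side cols [np.float64(313.0), np.float64(315.5), np.float64(317.5), np.float64(319.5)]
0 [142.8, 142.7, 142.5, 142.4] [313.1, 315.6, 318.1, 320.5]
0.03 [143.5, 143.4, 143.2, 143.1] [312.3, 314.7, 317.1, 319.6]
0.06 [144.3, 144.1, 144.0, 143.9] [311.3, 313.7, 316.1, 318.5]
0.1 [145.3, 145.2, 145.0, 144.9] [310.0, 312.3, 314.7, 317.1]
0.209 [148.6, 148.4, 148.3, 148.2] [305.7, 308.0, 310.2, 312.5]
```

Run:
```python
from h import *
print(get_obs()["q"].round(1), get_obs()["ee_pos"])
t=cam("top")
for u,v in((141,212),(194,240)):
    for z in(.07,.09,.1): print(u,v,z,un(t,u,v,z).round(3))
```

```text
[ 13.4  10.4  18.   98.7   0.2 104.2] [0.5609725  0.13507583 0.24793571]
141 212 0.07 [0.474 0.508 0.07 ]
141 212 0.09 [0.474 0.501 0.09 ]
141 212 0.1 [0.473 0.498 0.1  ]
194 240 0.07 [0.364 0.312 0.07 ]
194 240 0.09 [0.365 0.308 0.09 ]
194 240 0.1 [0.366 0.307 0.1  ]
```

```bash
python3 -m handwheel '[[0.5,-0.013,0.044,0,-5],[0.5,-0.026,0.088,0,-10],[0.5,-0.039,0.132,0,-15],[0.5,-0.052,0.176,0,-20],[0.5,-0.065,0.22,0,-25]]' 30
python3 -m handwheel '[[0.5,-0.01,0.04,-0.01,-2],[0.5,-0.0125,0.041,-0.05,-2.3],[0.5,-0.0125,0.041,-0.09,-2.3],[0.5,-0.0125,0.041,-0.1,-2.3]]' 30
python3 -m handwheel '[[0.5,0,0,0,0]]' 30
python3 - <<'E'
from h import *
s=cam("side");crop(s,190,80,280,200,6,"s15.png");print(get_obs()["ee_pos"],get_obs()["q"].round(1))
E
```

```text
time: 27.15
ee_pos: [0.496, 0.356, 0.2476]
tcp_rot: [179.9, 1.2, -26.1]
wrist_force: [-0.1, -0.2, -0.5]
opening: 0.0428
time: 27.55
ee_pos: [0.4825, 0.3956, 0.1424]
tcp_rot: [179.5, 1.3, -28.4]
wrist_force: [0.0, 0.1, -0.1]
opening: 0.0428
time: 27.65
ee_pos: [0.4826, 0.3947, 0.1415]
tcp_rot: [179.4, 1.4, -28.5]
wrist_force: [0.7, -0.8, 0.5]
opening: 0.0429
[0.48278727 0.39479559 0.14215921] [ 38.8  15.4  12.1  87.7   1.1 157.3]
```

View pics/s15.png

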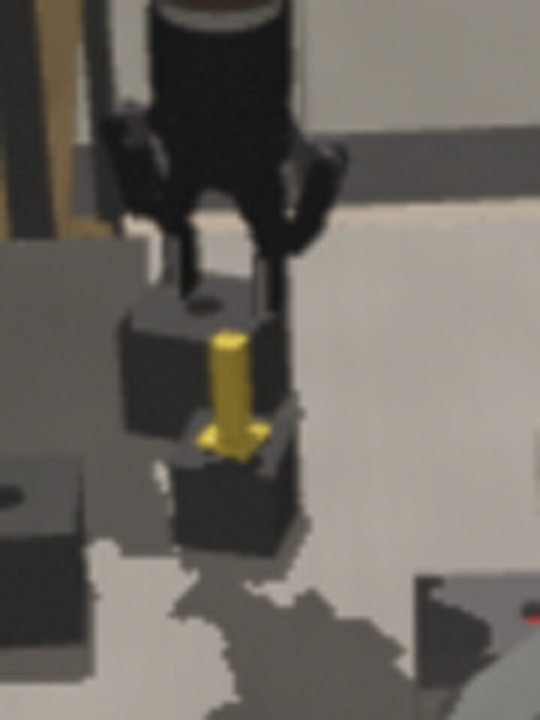

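```bash
python3 -m handwheel '[[0.5,0,0.001,-0.03,0],[0.5,0,0.0015,-0.055,0],[0.5,0,0.0015,-0.067,0],[0.5,0,0.0015,-0.067,0]]' 30
python3 - <<'E'
from h import *
s=cam("side");crop(s,190,80,280,200,6,"s16.png");print(get_obs()["ee_pos"],get_obs()["wrist_force"])
E
```

```text
time: 28.1
ee_pos: [0.483, 0.3959, 0.0752]
tcp_rot: [179.4, 1.4, -28.6]
wrist_force: [-0.4, -0.4, 0.2]
opening: 0.0426
[0.4833449  0.39628492 0.07636746] [ 1.00458379 -0.11603356 -0.01658529]
```

View pics/s16.png

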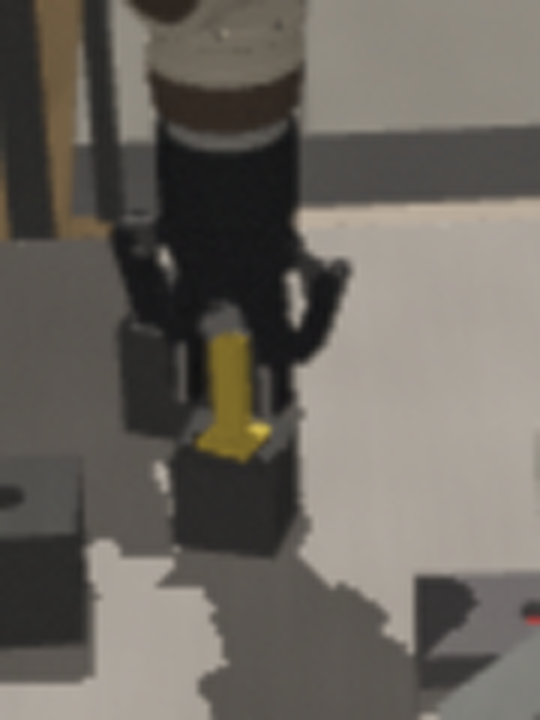

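```bash
python3 -m handwheel '[[0.6,0,0,-0.001,0],[0.7,0,0,-0.001,0],[0.75,0,0,-0.001,0],[0.85,0,0,-0.001,0],[0.95,0,0,-0.001,0]]' 40
python3 -m handwheel '[[0.95,0,0,0,0],[0.95,0,0,0,0],[0.95,0,0,0,0]]' 40
python3 probe.py | head -12
```

```text
time: 28.65
ee_pos: [0.4839, 0.3965, 0.0765]
tcp_rot: [179.6, 1.3, -28.5]
wrist_force: [-0.3, -1.4, 6.9]
opening: 0.0157
time: 28.95
ee_pos: [0.4839, 0.3966, 0.0766]
tcp_rot: [179.6, 1.3, -28.5]
wrist_force: [-0.1, -0.8, 1.1]
opening: 0.0155
173.84 209.92
[0.47779832 0.38299042]
top 26.8
  (46.2, np.float64(25.0), [0.4788, 0.3891])
  (46.3, np.float64(-30.0), [0.476, 0.3844])
  (46.3, np.float64(30.0), [0.4778, 0.3889])
  (46.4, np.float64(20.0), [0.48, 0.3877])
side 95.2
  (35.5, np.float64(0.0), [0.4825, 0.3957])
  (39.6, np.float64(-5.0), [0.4823, 0.3946])
  (40.7, np.float64(5.0), [0.4815, 0.3957])
  (41.5, np.float64(-10.0), [0.4827, 0.3957])
```

```bash
python3 -m handwheel '[[0.95,0,0,0.01,0],[0.95,0,0,0.03,0],[0.95,0,0,0.06,0],[0.95,0,0,0.1,0],[0.95,0,0,0.14,0]]' 40
python3 - <<'E'
from h import *
s=cam("side");t=cam("top")
for im,c in(("pics/top0.png",t),("pics/t14.png",t),("pics/s14.png",s),(None,s)):
    b=(cv2.imread(im) if im else c["color"]).astype(float)
    m=np.clip((b[...,2]/(np.maximum(b[...,0],b[...,1])+8)-1.4),0,2)
    if c is t: m=m[160:176,218:234];o=[218,160]
    else: m=m[174:190,270:288];o=[270,174]
    m=m*(m>.3); 
    yy,xx=np.mgrid[:m.shape[0],:m.shape[1]]
    u=(m*xx).sum()/m.sum()+o[0];v=(m*yy).sum()/m.sum()+o[1];print(im,u,v,m.sum(),un(c,u,v,.072),un(c,u,v,.08))
print("mouth side",un(s,279.1,182.1,.08),get_obs()["ee_pos"])
crop(s,190,60,300,200,5,"s17.png")
crop(s,262,168,296,196,20,"b3.png")
E
```

```text
time: 29.55
ee_pos: [0.4834, 0.3962, 0.2181]
tcp_rot: [179.5, 1.3, -28.5]
wrist_force: [1.0, 1.1, -0.2]
opening: 0.0155
pics/top0.png 226.05029931688873 168.01419021016295 18.136753305973553 [0.62966547 0.18635296 0.072     ] [0.62863481 0.18564227 0.08      ]
pics/t14.png nan nan 0.0 [nan nan nan] [nan nan nan]
pics/s14.png 278.5173595589331 183.0 1.0618670886075952 [0.63040208 0.18965553 0.072     ] [0.62909926 0.17855705 0.08      ]
None 278.512077294686 183.0 1.048101265822785 [0.63038631 0.18965682 0.072     ] [0.62908365 0.17855832 0.08      ]
mouth side [0.63130623 0.1829948  0.08      ] [0.48491877 0.39748677 0.223369  ]<stdin>:10: RuntimeWarning: invalid value encountered in scalar divide
```

View pics/s17.png

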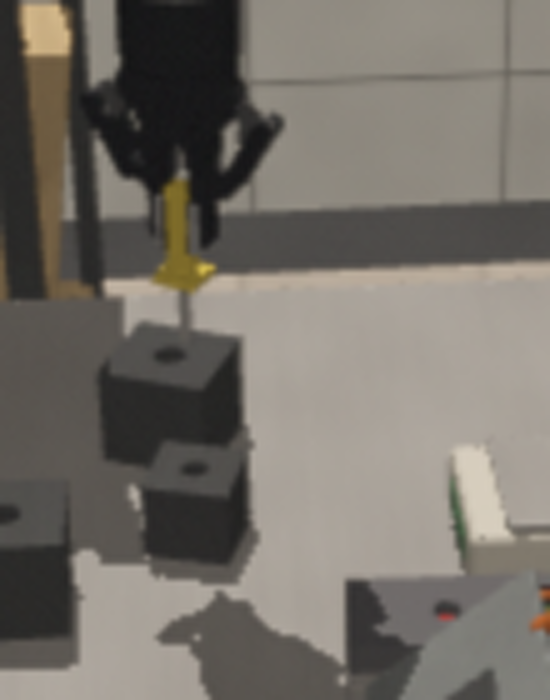

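View pics/b3.png

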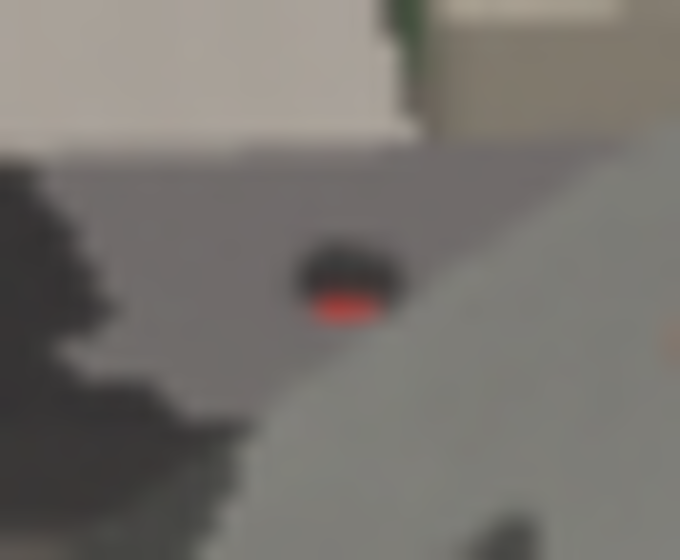

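```bash
python3 -m handwheel '[[0.95,0.026,-0.038,0,0],[0.95,0.052,-0.076,0,0],[0.95,0.078,-0.114,0,0],[0.95,0.104,-0.152,0,0],[0.95,0.128,-0.188,0,0]]' 40
python3 -m handwheel '[[0.95,0.012,-0.018,0,0],[0.95,0.018,-0.024,-0.01,0],[0.95,0.018,-0.024,-0.02,0]]' 40
python3 -m handwheel '[[0.95,0,0,0,0]]' 40
```

```text
time: 30.15
ee_pos: [0.6136, 0.2077, 0.2232]
tcp_rot: [-180.0, 1.1, -28.5]
wrist_force: [0.9, 0.8, -0.8]
opening: 0.0155
time: 30.45
ee_pos: [0.6321, 0.183, 0.2019]
tcp_rot: [-180.0, 1.2, -28.6]
wrist_force: [0.0, 0.3, -0.9]
opening: 0.0155
time: 30.55
ee_pos: [0.631, 0.1836, 0.1995]
tcp_rot: [179.9, 1.3, -28.6]
wrist_force: [-0.1, -0.3, -1.5]
opening: 0.0153
```

```bash
python3 -m handwheel '[[0.95,0,0.001,-0.02,0],[0.95,0,0.002,-0.035,0],[0.95,0,0.002,-0.042,0],[0.95,0,0.002,-0.042,0]]' 40
python3 - <<'E'
from h import *
s=cam("side");t=cam("top");o=get_obs();print(o["ee_pos"],o["tcp_rot"])
print(pr(s,(.631,.1855,.08)),pr(s,(o["ee_pos"][0],o["ee_pos"][1],o["ee_pos"][2]-.0666)))
crop(s,240,110,320,210,7.5,"s18.png")
E
```

```text
time: 30.95
ee_pos: [0.63, 0.1865, 0.1567]
tcp_rot: [179.8, 1.4, -28.5]
wrist_force: [0.3, -0.0, -0.3]
opening: 0.0154
[0.63085148 0.18624861 0.15839869] [179.91896605   1.2867369  -28.54733327]
[278.90920195 181.61851005] [278.90387803 178.23788372]
```

View pics/s18.png

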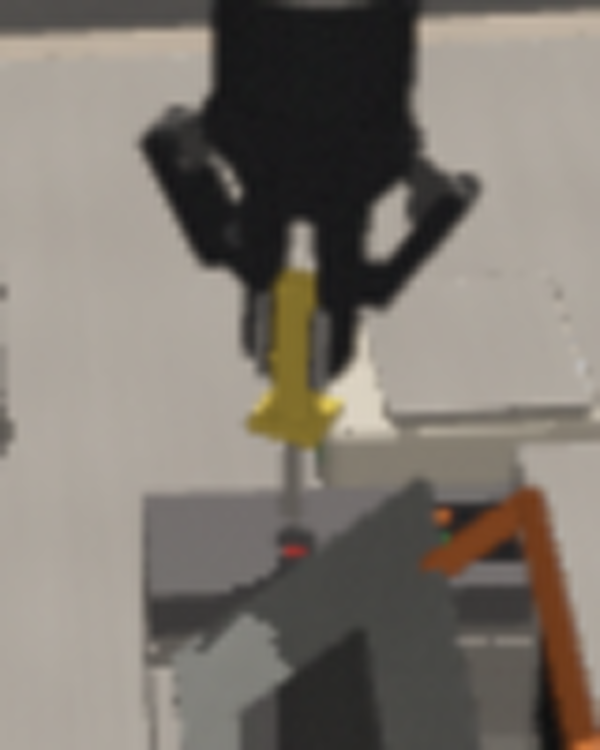

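```bash
python3 -m handwheel '[[0.95,0.001,0,-0.008,0],[0.95,0.001,0,-0.014,0],[0.95,0.001,0,-0.018,0],[0.95,0.001,0,-0.018,0]]' 40
python3 -m handwheel '[[0.95,0,0,-0.002,0],[0.95,0,0,-0.002,0]]' 40
```

```text
time: 31.45
ee_pos: [0.6315, 0.1861, 0.1394]
tcp_rot: [179.9, 1.3, -28.6]
wrist_force: [0.8, 0.1, -0.6]
opening: 0.0153
time: 31.65
ee_pos: [0.6317, 0.1861, 0.1375]
tcp_rot: [179.9, 1.3, -28.6]
wrist_force: [-0.1, -0.3, 2.3]
opening: 0.0153
```

Contact is at 2.3 N, which matches the button's starting force. I'll press on.

```bash
python3 -m handwheel '[[0.95,0,0,-0.002,0],[0.95,0,0,-0.003,0],[0.95,0,0,-0.003,0]]' 40
python3 -m handwheel '[[0.95,0,0,-0.002,0],[0.95,0,0,-0.003,0],[0.95,0,0,-0.003,0]]' 40
```

```text
time: 31.95
ee_pos: [0.6317, 0.1861, 0.1347]
tcp_rot: [179.9, 1.3, -28.6]
wrist_force: [-0.2, 0.1, 2.9]
opening: 0.0157
time: 32.25
ee_pos: [0.6319, 0.1861, 0.1331]
tcp_rot: [180.0, 1.2, -28.6]
wrist_force: [-2.2, -0.5, 10.1]
opening: 0.0155
```

```bash
python3 bar.py | head -2
```

```text
open-start top rows [np.float64(149.0), np.float64(149.0), np.float64(149.0), np.float64(149.0)] side cols [np.float64(305.5), np.float64(308.0), np.float64(310.5), np.float64(312.5)]
now top rows [np.float64(143.0), np.float64(143.0)] side cols [np.float64(317.5), np.float64(320.0)]
```

```bash
python3 -m handwheel '[[0.95,0,0,-0.002,0],[0.95,0,0,-0.002,0],[0.95,0,0,-0.002,0]]' 40
python3 - <<'E'
from h import *
s=cam("side");crop(s,240,110,320,210,7.5,"s19.png")
E
```

```text
time: 32.75
ee_pos: [0.6319, 0.1861, 0.133]
tcp_rot: [-180.0, 1.2, -28.6]
wrist_force: [-4.2, -0.3, 12.6]
opening: 0.0156
```

View pics/s19.png

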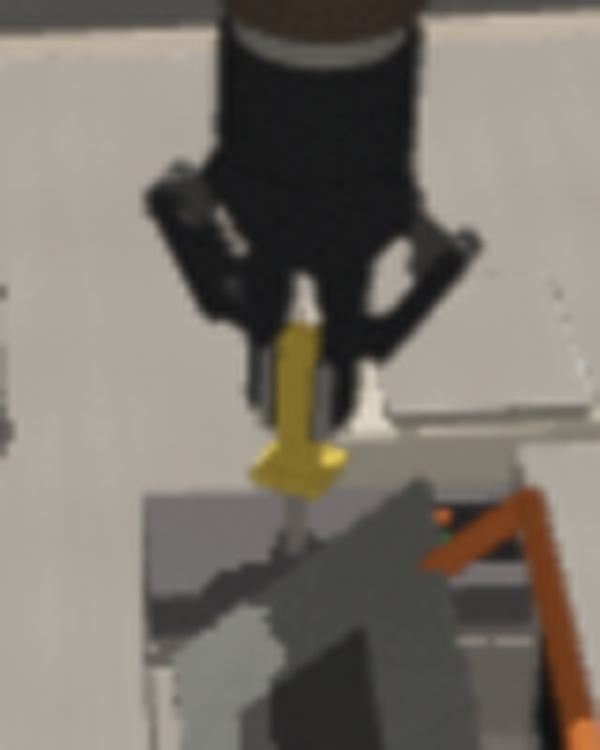

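```bash
python3 -m handwheel '[[0.95,0,0,0.01,0],[0.95,0,0,0.03,0],[0.95,0,0,0.06,0],[0.95,0,0,0.09,0]]' 40
python3 -m handwheel '[[0.95,-0.026,0.037,0,0],[0.95,-0.052,0.074,0,0],[0.95,-0.078,0.111,0,0],[0.95,-0.104,0.148,0,0],[0.95,-0.128,0.182,0,0]]' 40
python3 -m handwheel '[[0.95,-0.01,0.014,0,0],[0.95,-0.017,0.025,0,0],[0.95,-0.017,0.025,0,0]]' 40
python3 -m handwheel '[[0.95,0,0,0,0]]' 40
python3 - <<'E'
from h import *
s=cam("side");o=get_obs();print(o["ee_pos"],o["tcp_rot"])
crop(s,190,60,280,190,5.5,"s20.png")
for p in((.4839,.3966,.055),(o["ee_pos"][0],o["ee_pos"][1],o["ee_pos"][2]-.0666)): print((pr(s,p)-[190,60])*5.5)
E
```

```text
time: 33.2
ee_pos: [0.6316, 0.186, 0.2235]
tcp_rot: [180.0, 1.2, -28.6]
wrist_force: [1.0, 0.8, -0.6]
opening: 0.0154
time: 33.7
ee_pos: [0.5023, 0.3695, 0.2235]
tcp_rot: [180.0, 1.2, -28.6]
wrist_force: [-0.0, -0.8, -1.2]
opening: 0.0156
time: 34.0
ee_pos: [0.4847, 0.3955, 0.2233]
tcp_rot: [180.0, 1.2, -28.5]
wrist_force: [0.6, 0.4, -0.5]
opening: 0.0157
time: 34.1
ee_pos: [0.4852, 0.3949, 0.2231]
tcp_rot: [179.9, 1.2, -28.5]
wrist_force: [-0.1, 0.8, -1.0]
opening: 0.0154
[0.48530425 0.39477194 0.22310671] [179.94954149   1.22930083 -28.49851397]
[211.45277924 513.45880075]
[206.38506269 368.06267653]
```

View pics/s20.png

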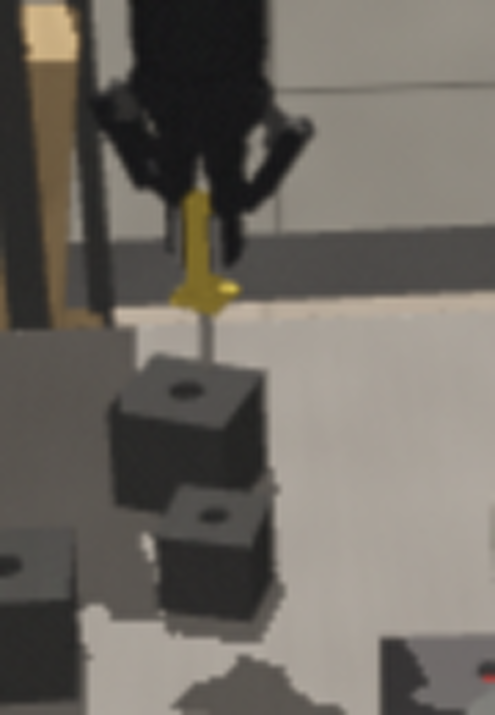

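```bash
python3 -m handwheel '[[0.95,-0.001,0.0015,-0.03,0],[0.95,-0.0013,0.0018,-0.06,0],[0.95,-0.0013,0.0018,-0.085,0],[0.95,-0.0013,0.0018,-0.092,0],[0.95,-0.0013,0.0018,-0.092,0]]' 40
python3 - <<'E'
from h import *
s=cam("side");o=get_obs();print(o["ee_pos"],o["tcp_rot"],o["wrist_force"])
crop(s,200,90,260,190,7.5,"s21.png")
E
```

```text
time: 34.65
ee_pos: [0.4843, 0.3955, 0.1304]
tcp_rot: [179.9, 1.3, -28.6]
wrist_force: [0.7, -0.5, -0.3]
opening: 0.0158
[0.48460425 0.39604138 0.13183026] [179.9665996    1.22193361 -28.55990091] [-0.26666516 -0.18438852  0.23332904]
```

View pics/s21.png

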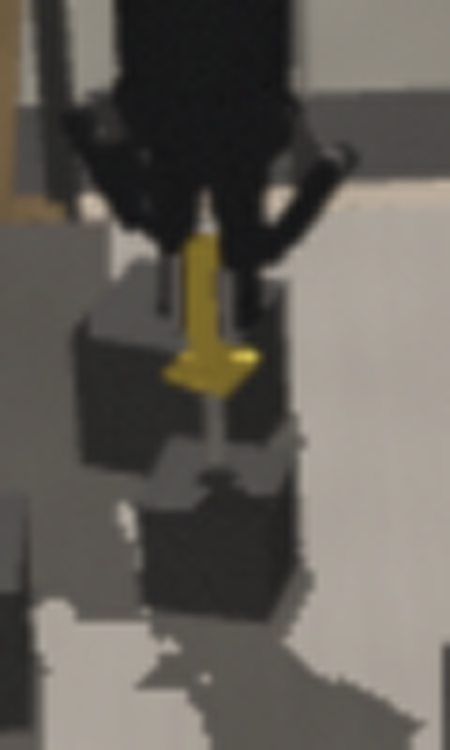

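```bash
python3 -m handwheel '[[0.95,-0.0003,0.0006,-0.015,0],[0.95,-0.0005,0.0006,-0.03,0],[0.95,-0.0005,0.0006,-0.042,0],[0.95,-0.0005,0.0006,-0.05,0],[0.95,-0.0005,0.0006,-0.052,0]]' 40
python3 -m handwheel '[[0.95,0,0,-0.002,0],[0.95,0,0,-0.002,0]]' 40
```

```text
time: 35.2
ee_pos: [0.4835, 0.3962, 0.0782]
tcp_rot: [179.9, 1.3, -28.6]
wrist_force: [-0.8, -0.2, -1.0]
opening: 0.0153
time: 35.4
ee_pos: [0.4837, 0.3965, 0.0768]
tcp_rot: [179.9, 1.2, -28.5]
wrist_force: [0.0, 0.4, -1.7]
opening: 0.0156
```

```bash
python3 -m handwheel '[[0.95,0,0,-0.001,0],[0.95,0,0,-0.0015,0],[0.95,0,0,-0.0015,0]]' 40
```

```text
time: 35.7
ee_pos: [0.4839, 0.3966, 0.0765]
tcp_rot: [180.0, 1.2, -28.5]
wrist_force: [-1.8, -1.0, 6.2]
opening: 0.0155
```

The collar is seated: 6 N up at z 0.0765, the same height as when it was gripped. I'll open slowly, then rise.

```bash
python3 -m handwheel '[[0.8,0,0,0.0005,0],[0.7,0,0,0.0005,0],[0.6,0,0,0.0005,0],[0.5,0,0,0.0005,0],[0.45,0,0,0.0005,0]]' 40
python3 -m handwheel '[[0.45,0,0,0.03,0],[0.45,0,0,0.07,0],[0.45,0,0,0.11,0],[0.45,0,0,0.15,0],[0.45,-0.03,-0.03,0.16,0]]' 40
python3 -m handwheel '[[0.45,-0.03,-0.035,0,5],[0.45,-0.06,-0.07,0,10],[0.45,-0.09,-0.1,0,15],[0.45,-0.11,-0.14,0,20],[0.45,-0.12,-0.18,0,25]]' 40
python3 probe.py | head -12; python3 bar.py | head -2
python3 - <<'E'
from h import *
s=cam("side");t=cam("top");cv2.imwrite("pics/s22.png",s["color"]);cv2.imwrite("pics/t22.png",t["color"])
a=cv2.resize(s["color"][115:195,200:260],None,fx=6,fy=6,interpolation=cv2.INTER_CUBIC);b=cv2.resize(s["color"][168:248,262:322],None,fx=6,fy=6,interpolation=cv2.INTER_CUBIC);cv2.imwrite("pics/f22.png",np.hstack([a,b]))
E
```

```text
time: 36.2
ee_pos: [0.4839, 0.3966, 0.0769]
tcp_rot: [180.0, 1.2, -28.5]
wrist_force: [-0.4, -0.3, -0.3]
opening: 0.0469
time: 36.7
ee_pos: [0.4577, 0.37, 0.24]
tcp_rot: [-179.7, 1.1, -28.5]
wrist_force: [1.0, 0.3, -0.1]
opening: 0.0468
time: 37.2
ee_pos: [0.336, 0.1889, 0.2402]
tcp_rot: [-179.7, 1.0, -3.2]
wrist_force: [2.3, -0.5, 0.7]
opening: 0.0467
170.9620253164557 209.1772151898734
[0.48086563 0.3936141 ]
top 77.8
  (7.0, np.float64(-25.0), [0.4811, 0.3974])
  (7.5, np.float64(-30.0), [0.4808, 0.3975])
  (8.6, np.float64(-35.0), [0.481, 0.397])
  (9.1, np.float64(-20.0), [0.4811, 0.3973])
side 126.6
  (15.9, np.float64(-20.0), [0.4828, 0.3979])
  (15.9, np.float64(-15.0), [0.483, 0.3971])
  (17.8, np.float64(-10.0), [0.483, 0.3977])
  (18.8, np.float64(-25.0), [0.4829, 0.3992])
open-start top rows [np.float64(149.0), np.float64(149.0), np.float64(149.0), np.float64(149.0)] side cols [np.float64(305.5), np.float64(308.0), np.float64(310.5), np.float64(312.5)]
now top rows [np.float64(143.0), np.float64(143.0), np.float64(143.0), np.float64(143.0)] side cols [np.float64(313.0), np.float64(315.5), np.float64(317.5), np.float64(319.5)]
```

View pics/f22.png

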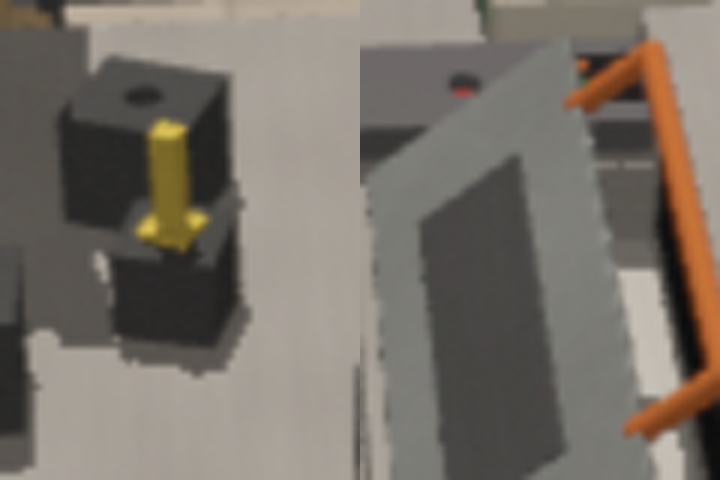

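View pics/s22.png

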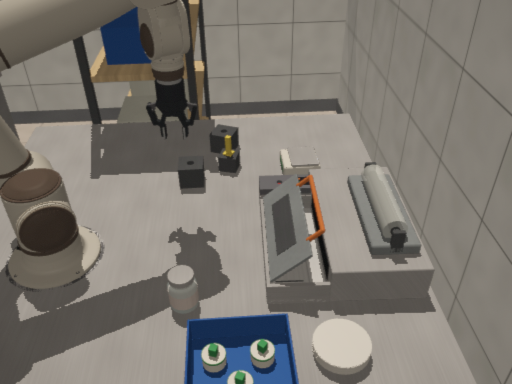

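View pics/t22.png

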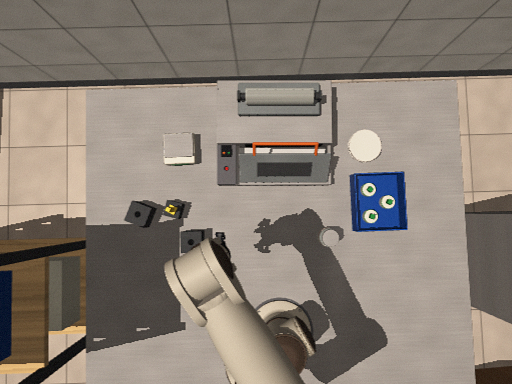

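The pictures show the probe upright on its collar, the hatch shut (bar at top row 143, side columns 313 to 319.5, which fits 0 to 0.03 rad), and the button red in its recess. The three pots stand in the tote at top (369,190), (388,202) and (371,216), and the arm is clear. I'll hand in.

```bash
python3 -m handwheel '[[0.45,0,0,0,0],[0.45,0,0,0,0]]' && python3 -c "
from workcell import job_done
print(job_done())"
```

```text
time: 37.8
ee_pos: [0.338, 0.1912, 0.2394]
tcp_rot: [-179.7, 1.2, -3.5]
wrist_force: [-0.5, 0.1, 0.3]
opening: 0.047
the job is handed in; nothing more can be done
None
```

I did the whole job and handed it in at 37.8 s. No verdict is reported, so what follows rests on my own checks.

**What I did:**
- I pulled the hatch down to its stop and moved the three pots from the tray into the tote.
- I pushed the hatch back up against its shut stop.
- With the hatch shut, I pressed the reset button with the probe tip until it bottomed. The force was 12.6 N and the tip stopped moving, with about 5 mm of travel judged from the arm's height.
- I put the probe back in the smallest stand. It seated at the height where I had gripped it, and I let it go.

**Last checks:**
- **Hatch:** the cameras put it at about 0 to 0.03 rad.
- **Pots:** the tray looked empty before I shut the hatch, and all three pots stand upright in the tote.
- **Probe:** it is upright on its collar, within about 1.5 mm of where it began.
- **Button:** it shows red in its recess as it did at the start. I could not read its travel directly.
- **Bystanders:** the scale, saucers and jar look unmoved in the pictures, though I did not measure them.
- **Robot:** the arm is clear of everything.

**What disagreed:** the top and side camera estimates differed by 1 to 4 mm, within the tolerance of every grasp and fit. No check failed.

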